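# Put the bangle posts in their own display stands

### The arm

A 6-joint arm with a two-finger parallel gripper is mounted at the origin on the work surface. World frame = base frame: x ahead of the robot, y to its left, z up, the work surface at z = 0. Lengths are in mm, angles in rad, forces in N, time in s.
With the tool pointing down it reaches from about 275 to 775 mm from the base axis. Payload 14.6 kg.
Tool frame: the origin (TCP) lies where the fingers leave the gripper's body, on its centre line; the fingertips stand 73 mm ahead of it and the grasp point (between the pads) lies 54 mm ahead of it; x points along the fingers, z is the direction in which the jaws open and shut, and the axes are right-handed (so a half turn about x gives the same grasp; the last joint's range is limited). The gripper opens to 85 mm and grips with 20 to 120 N. Pads are 22 mm wide; open, the fingers measure 114 mm over their backs; the gripper's body (76 mm by 85 mm) begins 54 mm behind the grasp point. The pads swing forward as they close: fully open they stand 13 mm farther back than shut.
Start: joints at [1.137, 0.263, -0.048, 1.259, 0, 1.415], TCP at [144.486, 504.73, 303.878] pointing down, gripper open.
Joint ranges: [-2.65, 2.65], [-0.89, 1.7], [-1.18, 1.37], [-2.13, 2.11], [-1.35, 1.29], [-3.14, 3.14]. Speed limits (rad/s): [1.89, 1.89, 2.57, 2.79, 3.14, 3.14].

### API

Orientations are given as [roll, pitch, yaw] about the fixed x, y, z axes, in that order (R = Rz(yaw) Ry(pitch) Rx(roll)).
In Python, from rig import manip gives the robot as it stands.
- The arm moves only by the tool arm_command, never from a script. Its arguments are lists of equal length, an entry for each row: "dp": the shift along the tool's x, y, z in m, a list of three; "twist": the turn, a rotation vector about the tool's x, y, z in rad, a list of three. In form: {"dp": [[dx, dy, dz], ...], "twist": [[rx, ry, rz], ...]}. A call has 1 to 8 rows; each row shifts and turns the pose as measured when the row begins, along the tool's axes as they then stand; what a row does not reach is not made up. A row lasts 1/8 s, in which the tool goes at most 62.5 mm and 10.7 degrees, less where a joint would pass 70% of its speed; a pose out of reach is approached as far as the arm can. A call is refused whole if a number of a shift passes 0.0625 or a number of a turn 0.188, either way. A call with a gripper value outside its range is refused whole. "grip" is the finger opening in m, from 0 to 0.0854, set as the call begins (left out, the last holds). The fingers move at their own pace and stop on an object; "squeeze" is the grip in N (left out, the last holds). Time passes only in rows, so rows that do not move let the fingers close. It gives the time, the measured TCP pose, the force and the opening at its end, in the units of the state.
- manip.observe(): the state, without advancing time (a new reading comes with each control period).
- manip.capture(name): name is "side" or "top"; returns a dict with "image" (384x512x3 uint8, blue, green, red), "depth" (384x512 float32, mm along the optical axis (not along the pixel's ray), 0 where there is no reading), "camera_matrix" (3x3 intrinsics, pixels), "position" and "attitude" of the camera in the world. Camera axes: x right, y down, z forward; pixel columns grow to the right and rows downward; lengths in mm; the calibration is good to about 2 mm. A picture is of the moment at which its call begins.
- manip.close_job(): hands the job in, once; it reports no verdict.
Trained networks look in a picture, given as the dict that the camera call returned (one of the last four; its "shot" number tells which), for a name from the list of things; names that differ only in an ending like _2 or _b are one class to them, and where a whole thing is asked for, a point or a joint stands for the part that bears it (a point fixed in the world has none). Each returns a list of dicts, best first, with "conf" (0 to 1); they miss things now and then, are a little off and sometimes report something else, mostly with a low value. They report only what shows in the picture. A call takes as long as a camera call. They do not tell look-alikes from the thing itself.
- manip.find_in(picture, thing): "position" ([x, y, z] in mm, in world coordinates, good to about 4 mm: the middle of the surface that is visible of it).
- manip.spot_point(picture, thing): "position" ([x, y, z] in mm, in world coordinates, good to about 4 mm: a listed point, or the origin of a listed thing).
The state is a dict: "time": time; "joint_pos": joint angles; "dq": joint speeds; "effort": joint torques, N m; "tcp_pos": TCP position; "orientation": TCP orientation; "force": force on the tool from outside, world axes, zero at the start; "moment": the same for the moment, N m; "grip_width": finger opening in mm.
Only numpy, scipy, OpenCV 4.12 (cv2) and the standard library are available. Lean on these libraries where they do the work, as an engineer would, in place of code of your own. Each camera call takes 0.05 s, during which the arm holds its last target.

### The job

The slim bangle post has been put in the wrong stand: slide it out of the wide-slotted stand and slide it fully home in the narrow-slotted one, and fit the stout post fully home in the wide-slotted stand, each upright with its flange flat on the wooden foot under the brass plate and its barrel at the end of the slot, and let go. Do not let a post fall over, and leave everything else on the counter standing where it is.

Things in the scene. Friction and masses are not known exactly. Their poses are not given: they have to be found in the camera images.
- slim_post: Slim bangle post (mm): brass flange at the foot 50 across, 8 thick; plain wooden barrel 20 in diameter; top 125 above the underside; 0.13 kg. Origin: centre of underside; z up. Starts upright in the wrong (wide) stand, standing on its foot with the flange under the plate, so it cannot be lifted until slid out past the mouth.
- stout_post: Stout bangle post (mm): the same 50 by 8 brass flange, barrel 30 in diameter, top 125 above the underside; 0.2 kg. Origin: centre of underside; z up. Starts upright, loose on the counter.
- narrow_stand: Fixed stand of the slim post (mm). Wooden foot 84 wide, 12 thick, x -110 to +45. A brass plate 4 thick covers x -50 to +45, underside 23, top 27 above counter; pocket under it 54 wide, shut at x +27. Plate slot 23 wide, from its front edge (flared mouth) along +x to x +11. x -110 to -50: open sill, 12 high. Origin on counter under the seat; x into the slot, z up; mouth looks roughly to the robot.
- wide_stand: Fixed stand of the stout post (mm). Wooden foot 84 wide, 12 thick, x -110 to +45. A brass plate 4 thick covers x -50 to +45, underside 23, top 27 above counter; pocket under it 54 wide, shut at x +27. Plate slot 33 wide, from its front edge (flared mouth) along +x to x +16. x -110 to -50: open sill, 12 high. Origin on counter under the seat; x into the slot, z up; mouth looks roughly to the robot.
- narrow_stand_seat (a point): Point on top of the narrow stand's foot, 12 mm above the stand's origin, where the centre of the slim post's underside comes when fully home. Axes as the stand's. A post can be set down on the open sill with its centre 80 mm in front (x -80) and slid in along +x; the flange then runs on the foot, under the plate.
- wide_stand_seat (a point): The same point on the wide stand, for the stout post; axes as the stand's.
- vase: Bystander (mm): blue ceramic vase, round, 60 across at its widest, 135 high, free to move. Origin: centre of its underside.
- candlestick: Bystander (mm): brass candlestick, foot 60 across, slim stem, cup 28 across on top, 120 high; it has no barrel or flange to fit a stand, free to move. Origin: centre of its underside.
- teacup: Bystander (mm): white open cup without handle, 68 across, 55 high, free to move. Origin: centre of its underside.
- ink_jar: Bystander (mm): white jar with dark wooden cap, 48 across, 85 high, free to move. Origin: centre of its underside.
- trinket_box: Bystander (mm): lidded wooden box, 74 (its x) by 104 (its y), 59 high, heavy, free to move. Origin: centre of its underside.
- stone_seal: Bystander (mm): upright square pale stone block 32 by 32, 90 high, free to move. Origin: centre of its underside.
- bangle: Bystander (mm): green bangle lying flat, 72 across, 12 high, free to move. Origin: centre of its underside.
There are look-alikes about, which are no part of the job. What is shaped like the narrow_stand but blue or red is not meant.

How it is judged:
By the outcome, as a careful person would: the job done as asked, in the order asked, and still so for the second after the job is handed in, with the robot touching nothing.
It also fails if it takes over 69 s, if anything falls off the work surface, if the arm or the gripper's body presses on something with over 40 N, if the wrist force passes 120 N, or if a joint passes its speed limit or range.

## Working session

There is one attempt and no reset: what is moved stays moved. The work goes in short steps, Python scripts to look and compute and a tool call to move; the robot and the scene stay as the last step left them, time stands still between calls to the robot, and variables do not carry over. Pictures are saved under pics/ and viewed, and the job is handed in when it is done.

Besides the shell and the picture viewer there is one more tool, called after ">>>" as name(argument=value, ...), one argument or row to a line, values as JSON. arm_command: Moves the arm, as the interface text tells. Its arguments: {"type":"object","properties":{"dp":{"type":"array","items":{"type":"array","items":{"type":"number"}}},"twist":{"type":"array","items":{"type":"array","items":{"type":"number"}}},"grip":{"type":"number"},"squeeze":{"type":"number"}},"required":["dp","twist"]}

```bash
ls; mkdir -p pics; cat > h.py <<'E'
import numpy as np, cv2, pickle
from rig import manip
def shot(n,tag):
    c=manip.capture(n); cv2.imwrite(f'pics/{tag}.png',c['image']); pickle.dump(c,open(f'pics/{tag}.pkl','wb')); return c
E
python3 - <<'E'
from h import *
s=manip.observe(); print(s)
for n in('side','top'):
    c=shot(n,n+'0'); print(n,c['camera_matrix'],c['position'],c['attitude'],c['shot'])
    for t in ['slim_post','stout_post','narrow_stand','wide_stand','narrow_stand_seat','wide_stand_seat','vase','candlestick','teacup','ink_jar','trinket_box','stone_seal','bangle']:
        for d in manip.spot_point(c,t)[:4]: print(t,np.round(d['position'],0),round(d['conf'],2))
print(manip.observe()['time'])
E
```

```text
pics
{'time': 0.0, 'joint_pos': array([ 1.13668277e+00,  2.63496480e-01, -4.89404597e-02,  1.25940952e+00,
        9.44185228e-07,  1.41551831e+00]), 'dq': array([ 0.00018082, -0.00133892,  0.00099288, -0.00021775, -0.00151957,
        0.00087951]), 'effort': array([ 8.34680046e-03, -6.37614369e+01,  3.84571409e+01,  1.37296421e-02,
        1.30968820e-04, -1.32130032e-05]), 'tcp_pos': array([144.40456409, 504.53415325, 303.43747895]), 'orientation': array([ 2.98541552,  1.5697462 , -2.005809  ]), 'force': array([-0.4948398 , -0.39207205,  0.30288677]), 'moment': array([-0.04726873,  0.01307625,  0.01189815]), 'grip_width': 85.00300198168267}
side [[375.99051169   0.         256.12630428]
 [  0.         375.99051169 189.55175392]
 [  0.           0.           1.        ]] [ 163.96288385 -485.26305015  756.33625727] [-2.42509555 -0.01867085 -0.69856504] 1
slim_post [564. 248.   8.] 0.65
stout_post [444. 387.   0.] 0.88
narrow_stand [ 354. -227.   -0.] 0.87
narrow_stand [ 637. -448.    3.] 0.84
narrow_stand [ 567. -215.   -1.] 0.78
narrow_stand [ 782. -254.    2.] 0.6
wide_stand [583. 
[... 815 characters left out ...]
44
slim_post [ 611. -307.   -1.] 0.33
stout_post [441. 387.  -5.] 0.57
stout_post [ 613. -304.   -1.] 0.19
narrow_stand [ 350. -227.    3.] 0.95
narrow_stand [ 777. -252.    0.] 0.76
narrow_stand [ 638. -452.    1.] 0.75
narrow_stand [374.   8.   1.] 0.22
wide_stand [580. 246.  -3.] 0.92
narrow_stand_seat [ 779. -256.    8.] 0.94
narrow_stand_seat [ 566. -219.   12.] 0.61
narrow_stand_seat [ 354. -221.   10.] 0.61
narrow_stand_seat [ 639. -454.   13.] 0.55
wide_stand_seat [582. 243.  14.] 0.88
vase [496. -22.   1.] 0.78
candlestick [ 445. -378.    1.] 0.94
teacup [ 640. -120.    1.] 0.73
trinket_box [736.   6.   0.] 0.85
stone_seal [736.   5.  -1.] 0.6
stone_seal [ 612. -308.   -2.] 0.54
1.4
```

```bash
python3 - <<'E'
import cv2,numpy as np
a=cv2.imread('pics/side0.png');b=cv2.imread('pics/top0.png')
cv2.imwrite('pics/s0.png',cv2.resize(a,(800,600)));cv2.imwrite('pics/t0.png',cv2.resize(b,(800,600)))
E
```

```text
(no output)
```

View pics/s0.png

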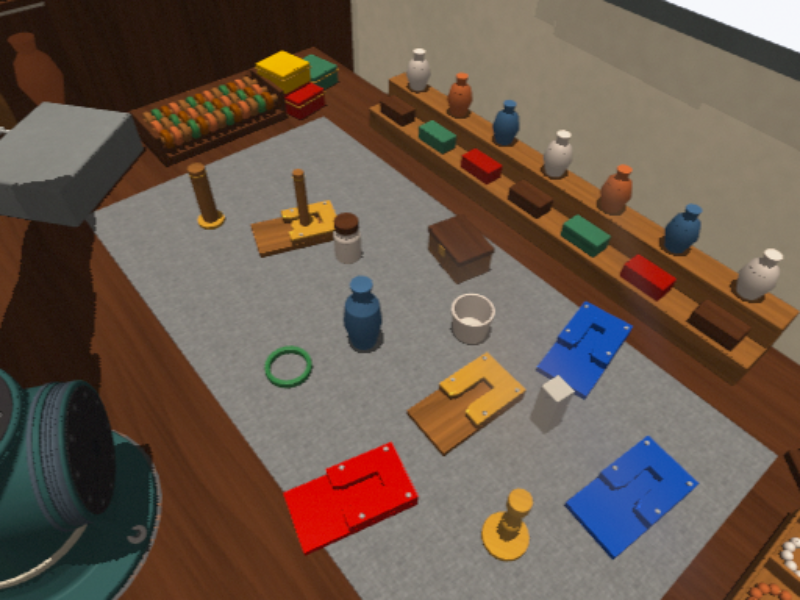

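View pics/t0.png

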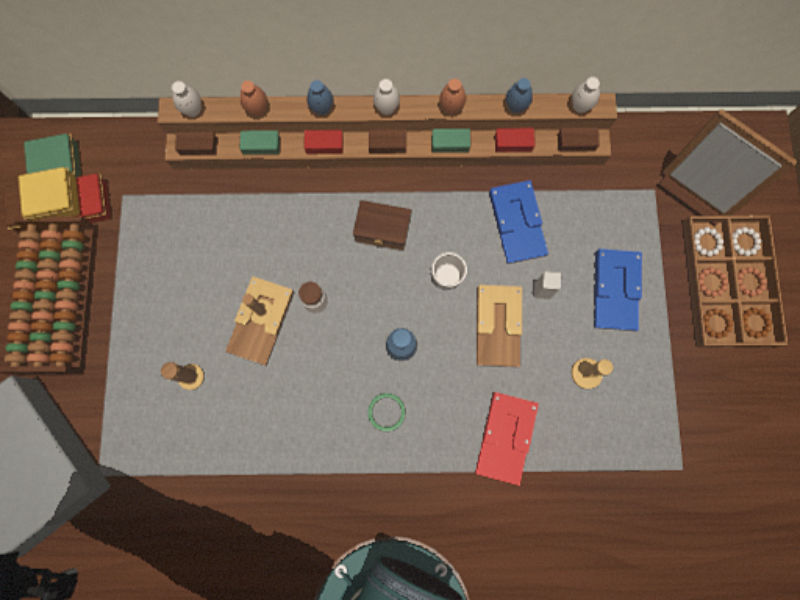

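The narrow stand is at about (499,325) px in the top view and the wide stand with the slim post at about (262,315). The stout post is at (185,375), and the vase (401,343) lies between the two stands. Next I'll measure the stands from the depth data in both views.

```bash
cat >> h.py <<'E'
from scipy.spatial.transform import Rotation as Ro
def cloud(c):
    K=c['camera_matrix'];d=c['depth'];v,u=np.indices(d.shape)
    P=np.stack([(u-K[0,2])/K[0,0]*d,(v-K[1,2])/K[1,1]*d,d],-1)
    W=P@Ro.from_euler('xyz',c['attitude']).as_matrix().T+c['position']
    W[d<=0]=np.nan
    return W
def load(t): return pickle.load(open(f'pics/{t}.pkl','rb'))
E
python3 - <<'E'
from h import *
s=manip.observe();R=Ro.from_euler('xyz',s['orientation']).as_matrix();print(np.round(R,2))
for t in('side0','top0'):
    c=load(t);W=cloud(c)
    print(t,'table z',np.nanmedian(W[...,2][(abs(W[...,0]-480)<60)&(abs(W[...,1]-120)<60)]))
    for nm,x,y in(('narrow',560,-217),('wide',565,250)):
        m=(np.hypot(W[...,0]-x+20,W[...,1]-y)<115)&(W[...,2]>6)&(W[...,2]<33)
        hsv=cv2.cvtColor(c['image'],cv2.COLOR_BGR2HSV)
        m&=(hsv[...,1]>90)
        n,l,st,_=cv2.connectedComponentsWithStats(m.astype(np.uint8)); k=1+np.argmax(st[1:,4]); m=l==k
        p=W[m]
        r=cv2.minAreaRect(p[:,:2].astype(np.float32)); print(nm,'all',r,len(p))
        pl=m&(W[...,2]>21.5); q=W[pl]; r=cv2.minAreaRect(q[:,:2].astype(np.float32)); print('  plate',r,len(q),'z',np.median(q[:,2]),'sill z',np.median(p[p[:,2]<17][:,2]))
    for nm,x,y in(('slim',566,250),('stout',442,387)):
        for lo,hi in((40,70),(70,100),(100,128),(128,145)):
            m=(np.hypot(W[...,0]-x,W[...,1]-y)<45)&(W[...,2]>lo)&(W[...,2]<hi)
            p=W[m]
            if len(p): print(nm,lo,len(p),np.round(p.mean(0),1),np.round(p.min(0)),np.round(p.max(0)))
E
```

```text
[[ 0.   -0.96  0.28]
 [ 0.    0.28  0.96]
 [-1.    0.    0.  ]]
side0 table z -0.9621870878584105
narrow all ((535.1976318359375, -213.99111938476562), (85.00032806396484, 156.59661865234375), 87.17532348632812) 2409
  plate ((564.9939575195312, -215.333251953125), (84.7546615600586, 96.90495300292969), 87.46096801757812) 1086 z 25.336287181115324 sill z 10.495207700279138
wide all ((549.819580078125, 254.8427734375), (92.70928955078125, 154.68988037109375), 70.7892074584961) 1125
  plate ((577.694580078125, 243.94546508789062), (88.78823852539062, 94.79296112060547), 70.73078155517578) 443 z 25.067381600451768 sill z 10.44709179495544
slim 40 58 [563.4 243.2  55.8] [557. 236.  40.] [575. 255.  70.]
slim 70 58 [563.6 243.2  84.9] [557. 237.  70.] [575. 254.  99.]
slim 100 62 [563.5 242.7 113.7] [556. 236. 100.] [575. 252. 127.]
slim 128 42 [566.  246.7 133.6] [556. 237. 129.] [576. 258. 137.]
stout 40 95 [439.5 375.2  54.8] [427. 368.  40.] [458. 391.  70.]
stout 70 95 [439.4 374.2  85.2] [428. 368.  70.] [458. 390. 100.]
stout 100 136 [440.9 378.4 116.4] [427. 366. 100.] [458. 400. 
[... 414 characters left out ...]
99169922) 1267
  plate ((580.732666015625, 242.20469665527344), (84.58284759521484, 95.01078033447266), 70.67864990234375) 566 z 26.58289799273416 sill z 11.672226939859797
slim 40 21 [564.4 242.5  54.4] [560. 238.  40.] [575. 252.  68.]
slim 70 19 [564.6 241.2  84.6] [559. 237.  73.] [575. 250.  98.]
slim 100 21 [564.7 242.3 112.2] [560. 237. 101.] [576. 253. 126.]
slim 128 46 [569.  246.1 135.1] [559. 238. 128.] [579. 257. 140.]
stout 40 34 [442.1 372.1  56.2] [431. 368.  41.] [459. 382.  69.]
stout 70 37 [442.4 371.9  84.9] [431. 367.  70.] [459. 384. 100.]
stout 100 123 [445.1 379.7 120.7] [431. 368. 101.] [460. 397. 128.]
stout 128 2 [436.9 384.3 128.4] [437. 377. 128.] [437. 391. 129.]
```

Fitted poses:

| Thing | Position (mm) | Yaw or height |
|---|---|---|
| narrow seat | about (569, -216) | yaw -2.7° |
| wide seat | about (582, 242.4) | yaw -19.2° |
| slim post | about (567, 247) | top at z ≈ 137 |
| stout post | about (444, 383) | top at z ≈ 125 |

I'll write a helper that works out the rows for each move.

```bash
cat >> h.py <<'E'
def seat(st,x,z,y=0):  # stand-frame point to world
    (ox,oy,a)={'n':(568.9,-216.0,np.radians(-2.7)),'w':(582.0,242.4,np.radians(-19.2))}[st]
    return np.array([ox+x*np.cos(a)-y*np.sin(a),oy+x*np.sin(a)+y*np.cos(a),z])
def plan(wps,frac=1.0):
    """wps: list of (pos mm, jawangle rad, nrows)"""
    s=manip.observe();p=s['tcp_pos']/1000;R=Ro.from_euler('xyz',s['orientation'])
    print('t',round(s['time'],2),'p',np.round(p*1000,1),'f',np.round(s['force'],1),'grip',round(s['grip_width'],1),'j',np.round(s['joint_pos'],2))
    M=R.as_matrix();print('jaw angle',round(np.arctan2(M[1,2],M[0,2]),4),'down',np.round(M[:,0],3))
    DP=[];TW=[]
    for pos,ang,n in wps:
        pos=np.asarray(pos)/1000
        z=np.array([np.cos(ang),np.sin(ang),0]);x=np.array([0,0,-1.]);y=np.cross(z,x)
        Rt=Ro.from_matrix(np.stack([x,y,z],1))
        for k in range(n):
            d=R.inv().apply((pos-p)/(n-k)); rv=(R.inv()*Rt).as_rotvec()/(n-k)
            d=np.round(d,4);rv=np.round(rv,3);DP.append(d.tolist());TW.append(rv.tolist())
            p=p+R.apply(d);R=R*Ro.from_rotvec(rv)
    for i in range(0,len(DP),8): print('{"dp":',DP[i:i+8],',"twist":',TW[i:i+8],'}')
def now():
    s=manip.observe();M=Ro.from_euler('xyz',s['orientation']).as_matrix()
    print('t',round(s['time'],2),'p',np.round(s['tcp_pos'],1),'f',np.round(s['force'],1),'g',round(s['grip_width'],1),'jaw',round(np.arctan2(M[1,2],M[0,2]),4),'dn',np.round(M[:,0],3))
E
python3 - <<'E'
from h import *
A=np.pi-np.radians(19.2)
plan([((567.5,247,300),A,12)])
E
```

```text
t 1.4 p [144.5 504.7 303.9] f [-0.  -0.6 -0. ] grip 85.4 j [ 1.14  0.26 -0.05  1.26  0.    1.42]
jaw angle 1.292 down [ 0.  0. -1.]
{"dp": [[0.0003, -0.0398, -0.0109], [0.0003, -0.0381, -0.0159], [0.0003, -0.0358, -0.0205], [0.0003, -0.033, -0.0249], [0.0003, -0.0296, -0.0288], [0.0003, -0.0257, -0.0323], [0.0003, -0.0214, -0.0353], [0.0004, -0.0168, -0.0377]] ,"twist": [[-0.126, 0.0, 0.0], [-0.126, 0.0, 0.0], [-0.126, 0.0, 0.0], [-0.126, 0.0, 0.0], [-0.126, 0.0, 0.0], [-0.126, 0.0, 0.0], [-0.126, 0.0, 0.0], [-0.126, 0.0, 0.0]] }
{"dp": [[0.0003, -0.012, -0.0395], [0.0004, -0.0069, -0.0407], [0.0003, -0.0017, -0.0412], [0.0004, 0.0035, -0.0411]] ,"twist": [[-0.127, 0.0, 0.0], [-0.126, 0.0, 0.0], [-0.127, 0.0, 0.0], [-0.126, 0.0, 0.0]] }
```

>>> arm_command(
  dp=[
    [0,-0.04,-0.011],
    [0,-0.038,-0.016],
    [0,-0.036,-0.02],
    [0,-0.033,-0.025],
    [0,-0.03,-0.029],
    [0,-0.026,-0.032],
    [0,-0.021,-0.035],
    [0,-0.017,-0.038],
  ],
  twist=[
    [-0.126,0,0],
    [-0.126,0,0],
    [-0.126,0,0],
    [-0.126,0,0],
    [-0.126,0,0],
    [-0.126,0,0],
    [-0.126,0,0],
    [-0.126,0,0],
  ],
  grip=0.085,
)

```text
time: 2.4
tcp_pos: [436.4, 333.2, 304.2]
orientation: [-1.297, 1.569, 1.039]
force: [0.8, 0.9, -0.1]
grip_width: 85.0
```

```bash
python3 - <<'E'
from h import *
A=np.pi-np.radians(19.2)
plan([((567.5,247,290),A,6),((567.5,247,230),A,2)])
E
```

```text
t 2.4 p [436.4 333.2 304.2] f [ 0.8  0.9 -0.1] grip 85.0 j [ 0.5   0.3   0.01  1.28  0.   -0.26]
jaw angle 2.3366 down [ 0.001  0.001 -1.   ]
{"dp": [[0.0024, -0.0058, -0.0255], [0.0024, -0.0038, -0.0259], [0.0023, -0.0018, -0.0261], [0.0024, 0.0003, -0.0261], [0.0023, 0.0024, -0.026], [0.0024, 0.0043, -0.0258], [0.03, 0.0, -0.0], [0.03, 0.0, -0.0]] ,"twist": [[-0.078, 0.0, 0.0], [-0.078, -0.0, 0.0], [-0.078, -0.0, 0.0], [-0.079, -0.0, 0.001], [-0.078, -0.0, 0.0], [-0.079, -0.0, 0.001], [0.0, -0.0, -0.0], [0.0, -0.0, -0.0]] }
```

>>> arm_command(
  dp=[
    [0.002,-0.006,-0.026],
    [0.002,-0.004,-0.026],
    [0.002,-0.002,-0.026],
    [0.002,0,-0.026],
    [0.002,0.002,-0.026],
    [0.002,0.004,-0.026],
    [0.015,0,0],
    [0,0,0],
  ],
  twist=[
    [-0.078,0,0],
    [-0.078,0,0],
    [-0.078,0,0],
    [-0.078,0,0],
    [-0.078,0,0],
    [-0.078,0,0],
    [0,0,0],
    [0,0,0],
  ],
)

```text
time: 3.4
tcp_pos: [576.4, 243.5, 275.6]
orientation: [-1.591, 1.57, 1.228]
force: [0.1, 0.8, 0.1]
grip_width: 84.9
```

```bash
python3 - <<'E'
from h import *
A=np.pi-np.radians(19.2)
c=shot('side','side1'); cv2.imwrite('pics/side1z.png',cv2.resize(c['image'][60:200,100:300],(800,560),interpolation=cv2.INTER_CUBIC))
plan([((567.5,247,210),A,2),((567.5,247,150),A,3)])
E
```

```text
t 3.45 p [576.6 243.5 276.4] f [ 0.4 -0.6  0.2] grip 85.3 j [ 0.27  0.45  0.16  1.28  0.   -0.98]
jaw angle 2.8188 down [ 0.002  0.001 -1.   ]
{"dp": [[0.0332, -0.0001, 0.0049], [0.0332, -0.0002, 0.0049], [0.02, 0.0, 0.0], [0.02, 0.0, 0.0], [0.02, 0.0, 0.0]] ,"twist": [[0.006, -0.001, 0.001], [0.006, -0.0, 0.001], [0.0, -0.0, -0.0], [0.0, -0.0, -0.0], [0.0, -0.0, -0.0]] }
```

View pics/side1z.png

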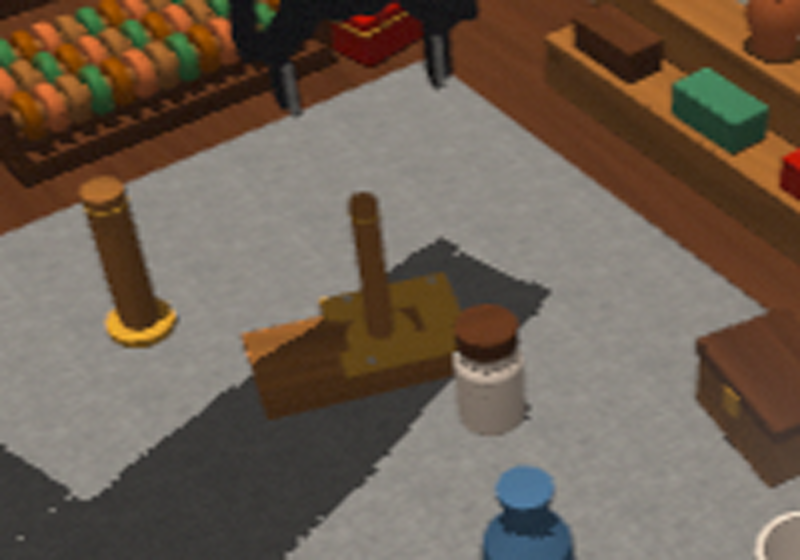

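The open fingers sit above the slim post, which is at about (370,265) px in the crop, and they straddle it along the slot. I'll lower onto it.

>>> arm_command(
  dp=[
    [0.033,0,0.005],
    [0.033,0,0.004],
    [0.02,0,0],
    [0.02,0,0],
    [0.018,0,0],
    [0,0,0],
  ],
  twist=[
    [0.006,0,0],
    [0.006,0,0],
    [0,0,0],
    [0,0,0],
    [0,0,0],
    [0,0,0],
  ],
)

```text
time: 4.2
tcp_pos: [568.6, 248.8, 154.0]
orientation: [-2.42, 1.562, 0.388]
force: [-0.0, -0.5, 1.0]
grip_width: 84.9
```

```bash
python3 - <<'E'
from h import *
A=np.pi-np.radians(19.2)
c=shot('side','side2'); cv2.imwrite('pics/side2z.png',cv2.resize(c['image'][60:200,100:300],(800,560),interpolation=cv2.INTER_CUBIC))
plan([((567.5,247,150),A,2)])
E
```

```text
t 4.25 p [569.1 249.  154.9] f [-0.5 -0.3 -1. ] grip 84.8 j [ 0.28  0.5  -0.09  0.97  0.   -0.96]
jaw angle 2.8081 down [ 0.009  0.004 -1.   ]
{"dp": [[0.0024, 0.0012, 0.0004], [0.0025, 0.0012, 0.0005]] ,"twist": [[0.001, -0.004, 0.003], [0.001, -0.003, 0.003]] }
```

View pics/side2z.png

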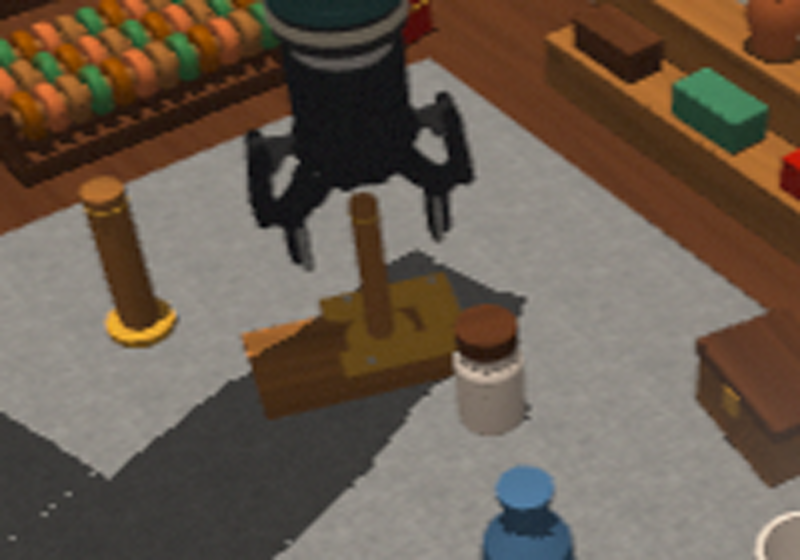

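>>> arm_command(
  dp=[
    [0.002,0.001,0],
    [0.002,0.001,0],
    [0,0,0],
    [0,0,0],
  ],
  twist=[
    [0,-0.004,0.003],
    [0,-0.004,0.003],
    [0,0,0],
    [0,0,0],
  ],
  grip=0.03,
  squeeze=30,
)

```text
time: 4.75
tcp_pos: [569.3, 247.3, 153.3]
orientation: [-2.316, 1.568, 0.492]
force: [-0.9, 0.8, 0.0]
grip_width: 29.8
```

```bash
python3 - <<'E'
from h import *
now()
W=cloud(manip.capture('side'))
E
```

```text
t 4.75 p [569.3 247.3 153.3] f [-0.9  0.8  0. ] g 29.8 jaw 2.8081 dn [ 0.002  0.001 -1.   ]
```

>>> arm_command(
  dp=[
    [0,0,0],
    [0,0,0],
    [0,0,0],
  ],
  twist=[
    [0,0,0],
    [0,0,0],
    [0,0,0],
  ],
  grip=0.0,
  squeeze=30,
)

```text
time: 5.18
tcp_pos: [569.1, 247.3, 153.1]
orientation: [-2.278, 1.569, 0.53]
force: [-0.3, 0.1, -1.5]
grip_width: 19.4
```

```bash
python3 - <<'E'
from h import *
A=np.pi-np.radians(19.2)
s=manip.observe();p=s['tcp_pos'].copy()
d=np.array([np.cos(A),np.sin(A),0])
plan([(p+72*d,A,7)])
E
```

```text
t 5.17 p [569.1 247.3 153.1] f [-0.3  0.1 -1.5] grip 19.4 j [ 0.28  0.5  -0.09  0.98  0.   -0.96]
jaw angle 2.8082 down [ 0.002  0.001 -1.   ]
{"dp": [[-0.0, -0.0, 0.0103], [-0.0, -0.0, 0.0103], [-0.0, -0.0, 0.0103], [-0.0, -0.0, 0.0103], [-0.0, -0.0, 0.0103], [-0.0001, -0.0001, 0.0102], [0.0, -0.0, 0.0103]] ,"twist": [[0.0, -0.0, 0.0], [0.0, -0.0, 0.0], [0.0, -0.0, 0.0], [0.0, -0.0, 0.0], [0.001, -0.0, 0.001], [0.0, -0.001, 0.0], [0.001, -0.0, 0.001]] }
```

>>> arm_command(
  dp=[
    [0,0,0.006],
    [0,0,0.01],
    [0,0,0.01],
    [0,0,0.012],
    [0,0,0.012],
    [0,0,0.01],
    [0,0,0.008],
    [0,0,0],
  ],
  twist=[
    [0,0,0],
    [0,0,0],
    [0,0,0],
    [0,0,0],
    [0,0,0],
    [0,0,0],
    [0,0,0],
    [0,0,0],
  ],
)

```text
time: 6.18
tcp_pos: [499.4, 271.4, 153.2]
orientation: [-2.252, 1.569, 0.557]
force: [0.5, -0.3, -1.8]
grip_width: 19.4
```

```bash
python3 - <<'E'
from h import *
now();s=manip.observe()
d=s['tcp_pos']-[582,242.4,0];a=np.radians(-19.2);print('stand x,y',d[0]*np.cos(a)+d[1]*np.sin(a),-d[0]*np.sin(a)+d[1]*np.cos(a))
c=shot('side','side3'); cv2.imwrite('pics/side3z.png',cv2.resize(c['image'][60:200,100:300],(800,560),interpolation=cv2.INTER_CUBIC))
E
```

```text
t 6.17 p [499.4 271.4 153.2] f [ 0.5 -0.3 -1.8] g 19.4 jaw 2.809 dn [ 0.002  0.001 -1.   ]
stand x,y -87.57661862881126 0.19261455734865862
```

View pics/side3z.png

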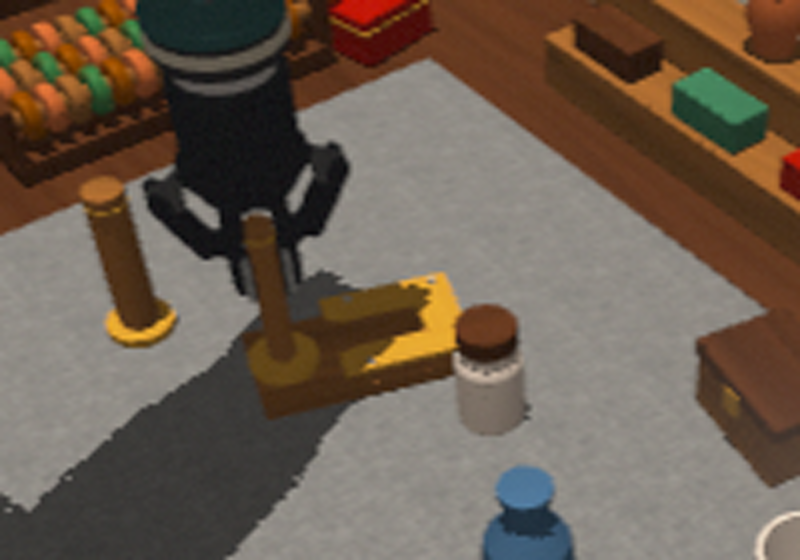

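The slim post's flange, at (283,355) px in the crop, is clear of the plate. I'll lift it and carry it over, well above the vase.

```bash
python3 - <<'E'
from h import *
A=np.pi-np.radians(19.2);B=np.pi-np.radians(2.7)
p=manip.observe()['tcp_pos']
plan([((499,271,230),A,2),((480,240,315),A,2),((445,0,315),(A+B)/2,6),(seat('n',-88,315),B,6)])
E
```

```text
t 6.22 p [499.7 271.3 153.1] f [ 0.2  0.4 -1.5] grip 18.9 j [ 0.35  0.42 -0.23  0.91  0.   -0.88]
jaw angle 2.8089 down [ 0.002  0.001 -1.   ]
{"dp": [[-0.0384, 0.0002, 0.0002], [-0.0385, 0.0002, 0.0003], [-0.0425, 0.0178, 0.0039], [-0.0425, 0.0178, 0.0038], [0.0, 0.0397, -0.0076], [0.0, 0.0399, -0.0067], [0.0, 0.04, -0.0057], [0.0, 0.0401, -0.0048]] ,"twist": [[0.001, -0.001, 0.001], [0.001, -0.0, 0.001], [0.0, -0.0, -0.0], [0.0, -0.0, -0.0], [-0.024, -0.0, -0.0], [-0.024, -0.0, -0.0], [-0.024, -0.0, -0.0], [-0.024, -0.0, -0.0]] }
{"dp": [[0.0001, 0.0403, -0.0038], [0.0, 0.0403, -0.0028], [0.0, 0.0335, -0.0126], [0.0, 0.0338, -0.0118], [0.0, 0.0341, -0.0109], [0.0, 0.0344, -0.0101], [0.0001, 0.0346, -0.0093], [0.0, 0.0348, -0.0085]] ,"twist": [[-0.024, -0.0, -0.0], [-0.024, -0.0, -0.0], [-0.024, -0.0, -0.0], [-0.024, -0.0, -0.0], [-0.024, -0.0, -0.0], [-0.024, -0.0, -0.0], [-0.024, -0.0, -0.0], [-0.024, -0.0, -0.0]] }
```

>>> arm_command(
  dp=[
    [-0.025,0,0],
    [-0.04,0,0],
    [-0.045,0.01,0],
    [-0.045,0.02,0],
    [0,0.04,-0.007],
    [0,0.04,-0.007],
    [0,0.04,-0.006],
    [0,0.04,-0.005],
  ],
  twist=[
    [0,0,0],
    [0,0,0],
    [0,0,0],
    [0,0,0],
    [-0.024,0,0],
    [-0.024,0,0],
    [-0.024,0,0],
    [-0.024,0,0],
  ],
)

```text
time: 7.22
tcp_pos: [468.5, 77.9, 312.5]
orientation: [-2.824, 1.568, 0.085]
force: [-0.5, -0.1, -1.9]
grip_width: 19.3
```

```bash
python3 - <<'E'
from h import *
A=np.pi-np.radians(19.2);B=np.pi-np.radians(2.7)
p=manip.observe()['tcp_pos']
plan([(seat('n',-88,315),B,8)])
E
```

```text
t 7.22 p [468.5  77.9 312.5] f [-0.5 -0.1 -1.9] grip 19.3 j [-0.01  0.17 -0.15  1.25  0.   -1.35]
jaw angle 2.9095 down [ 0.003  0.    -1.   ]
{"dp": [[-0.0003, 0.0349, -0.0099], [-0.0003, 0.0351, -0.009], [-0.0003, 0.0353, -0.0082], [-0.0003, 0.0355, -0.0074], [-0.0003, 0.0356, -0.0066], [-0.0004, 0.0358, -0.0058], [-0.0003, 0.0359, -0.005], [-0.0004, 0.036, -0.0042]] ,"twist": [[-0.023, -0.0, 0.0], [-0.023, -0.0, 0.0], [-0.023, -0.001, 0.0], [-0.023, -0.0, 0.0], [-0.023, -0.001, 0.0], [-0.023, -0.0, 0.0], [-0.023, -0.001, 0.0], [-0.024, -0.0, 0.001]] }
```

>>> arm_command(
  dp=[
    [0,0.035,-0.01],
    [0,0.035,-0.009],
    [0,0.035,-0.008],
    [0,0.036,-0.007],
    [0,0.036,-0.007],
    [0,0.036,-0.006],
    [0,0.036,-0.005],
    [0,0.02,-0.002],
  ],
  twist=[
    [-0.023,0,0],
    [-0.023,0,0],
    [-0.023,0,0],
    [-0.023,0,0],
    [-0.023,0,0],
    [-0.023,0,0],
    [-0.023,0,0],
    [-0.024,0,0],
  ],
)

```text
time: 8.22
tcp_pos: [480.5, -209.6, 312.9]
orientation: [3.095, 1.566, -0.092]
force: [0.9, -0.2, -1.3]
grip_width: 19.3
```

```bash
python3 - <<'E'
from h import *
A=np.pi-np.radians(19.2);B=np.pi-np.radians(2.7)
c=shot('side','side4'); cv2.imwrite('pics/side4z.png',cv2.resize(c['image'][100:380,160:480],(800,700),interpolation=cv2.INTER_CUBIC)[:600])
plan([(seat('n',-88,220),B,3),(seat('n',-88,170),B,3)])
E
```

```text
t 8.28 p [ 480.7 -211.2  312.7] f [-1.  -2.  -3.2] grip 19.1 j [-0.57  0.26 -0.03  1.28  0.   -2.1 ]
jaw angle 3.0967 down [ 0.005 -0.001 -1.   ]
{"dp": [[0.0309, 0.0002, 0.0], [0.0309, 0.0001, -0.0], [0.0309, 0.0002, -0.0], [0.0167, 0.0, -0.0], [0.0167, 0.0, -0.0], [0.0166, 0.0, -0.0]] ,"twist": [[0.001, -0.002, -0.0], [0.001, -0.001, -0.001], [0.0, -0.002, -0.0], [0.0, 0.0, -0.0], [0.0, 0.0, -0.0], [0.0, 0.0, -0.0]] }
```

View pics/side4z.png

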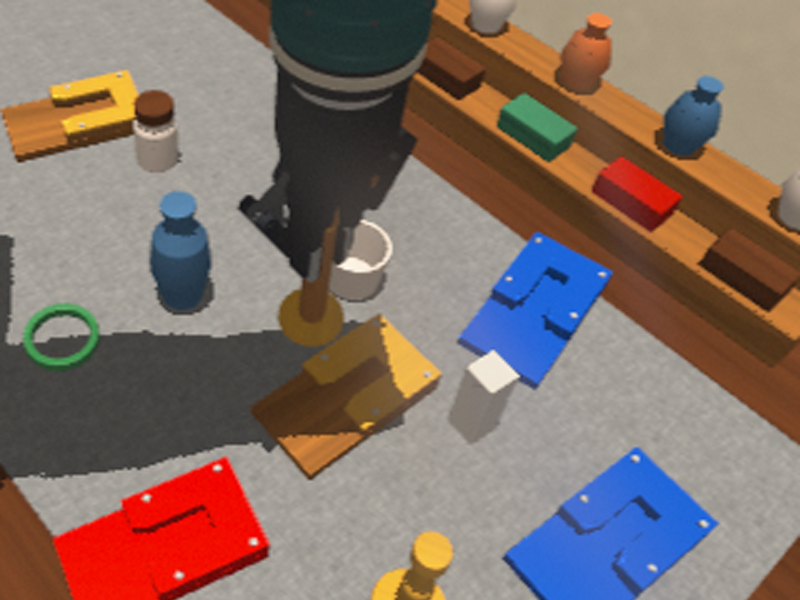

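The post is held upright above the narrow stand, with its flange at (311,317) px in the crop, and nothing has been disturbed. I'll lower it to just above the sill and measure.

>>> arm_command(
  dp=[
    [0.035,0,0],
    [0.035,0,0],
    [0.03,0,0],
    [0.025,0,0],
    [0.018,0,0],
    [0.006,0,0],
    [0,0,0],
  ],
  twist=[
    [0,-0.002,0],
    [0,-0.002,0],
    [0,0,0],
    [0,0,0],
    [0,0,0],
    [0,0,0],
    [0,0,0],
  ],
)

```text
time: 9.15
tcp_pos: [481.9, -212.7, 159.7]
orientation: [2.554, 1.568, -0.637]
force: [-0.5, -0.2, -1.1]
grip_width: 19.4
```

```bash
cat >> h.py <<'E'
def tostand(st,P):
    (ox,oy,a)={'n':(568.9,-216.0,np.radians(-2.7)),'w':(582.0,242.4,np.radians(-19.2))}[st]
    d=np.asarray(P)[...,:2]-[ox,oy];c,s=np.cos(a),np.sin(a)
    return np.stack([d[...,0]*c+d[...,1]*s,-d[...,0]*s+d[...,1]*c],-1)
def zoom(c,P,h,tag,k=8):
    K=c['camera_matrix'];q=K@(Ro.from_euler('xyz',c['attitude']).as_matrix().T@(np.asarray(P)-c['position']));u,v=(q[:2]/q[2]).astype(int)
    u0,v0=max(0,u-h),max(0,v-h*3//4)
    im=c['image'][v0:v+h*3//4,u0:u+h];cv2.imwrite(f'pics/{tag}.png',cv2.resize(im,(800,600),interpolation=cv2.INTER_CUBIC))
def flange(c,st,base,xg,rb=10,tol=4):
    """points of flange top (base+8) and barrel near stand x=xg; prints stand coords"""
    W=cloud(c);S=tostand(st,W)
    f=(abs(W[...,2]-(base+7))<tol)&(np.hypot(S[...,0]-xg,S[...,1])<32)
    p=S[f]
    if len(p): 
        r=cv2.minEnclosingCircle(p.astype(np.float32));print('flange pts',len(p),'min',p.min(0).round(1),'max',p.max(0).round(1),'circ',np.round(r[0],1),round(r[1],1))
E
python3 - <<'E'
from h import *
now();p=manip.observe()['tcp_pos'];print('stand',tostand('n',p))
for n in('side','top'):
    c=shot(n,n+'5');zoom(c,seat('n',-70,40),60,n+'5z')
    flange(c,'n',p[2]-153.1+12,tostand('n',p)[0])
E
```

```text
t 9.15 p [ 481.9 -212.7  159.7] f [-0.5 -0.2 -1.1] g 19.4 jaw 3.0923 dn [ 0.002 -0.002 -1.   ]
stand [-87.0471156   -0.81578919]
flange pts 261 min [-112.6  -24.9] max [-63.9  24.7] circ [-88.5  -0.1] 25.1
```

View pics/side5z.png

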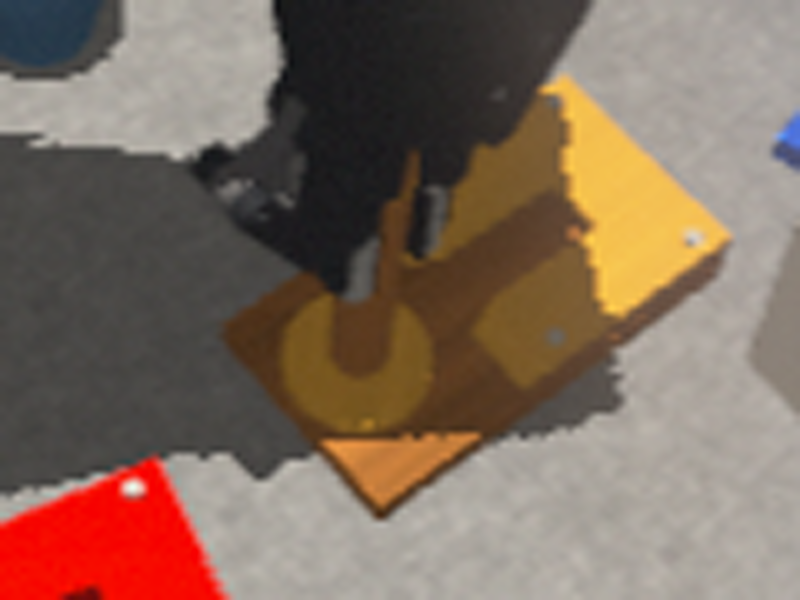

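View pics/top5z.png

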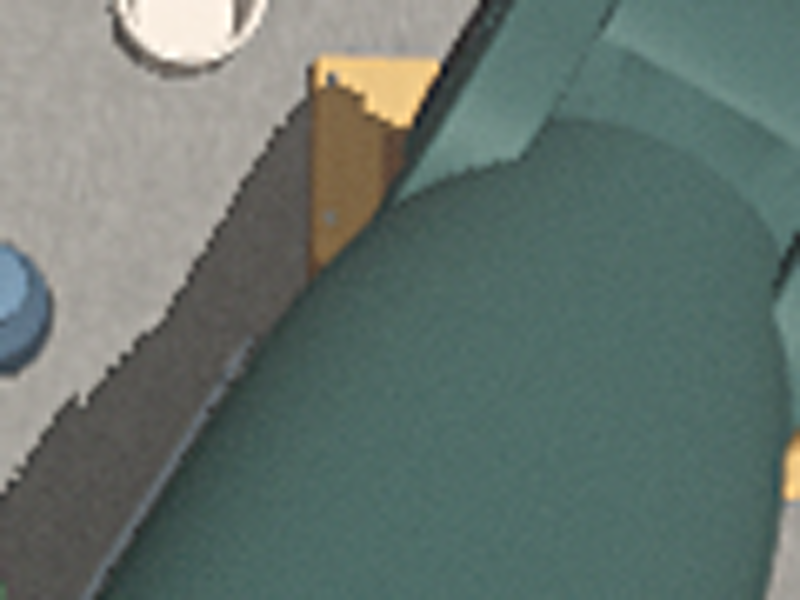

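The flange centre in the side view is about 0.5 mm off the slot axis, which is fine for the flared mouth. I'll set the post down and start sliding.

>>> arm_command(
  dp=[
    [0.004,-0.0006,0],
    [0.003,0,0],
    [0,0,0],
    [0,0,-0.006],
    [0,0,-0.01],
    [0,0,-0.01],
    [0,0,-0.006],
    [0,0,0],
  ],
  twist=[
    [0.001,0,0],
    [0,0,0],
    [0,0,0],
    [0,0,0],
    [0,0,0],
    [0,0,0],
    [0,0,0],
    [0,0,0],
  ],
)

```text
time: 10.25
tcp_pos: [517.6, -214.4, 154.2]
orientation: [2.611, 1.564, -0.581]
force: [0.5, -0.2, -2.6]
grip_width: 19.3
```

```bash
python3 - <<'E'
from h import *
now();p=manip.observe()['tcp_pos'];print('stand',tostand('n',p))
c=shot('side','side6');zoom(c,seat('n',-50,40),60,'side6z')
flange(c,'n',12,tostand('n',p)[0])
E
```

```text
t 10.25 p [ 517.6 -214.4  154.2] f [ 0.5 -0.2 -2.6] g 19.3 jaw 3.0915 dn [ 0.005 -0.004 -1.   ]
stand [-51.2910563   -0.78423338]
flange pts 220 min [-76.2 -31.4] max [-26.9  31.8] circ [-51.2   0.2] 31.6
```

View pics/side6z.png

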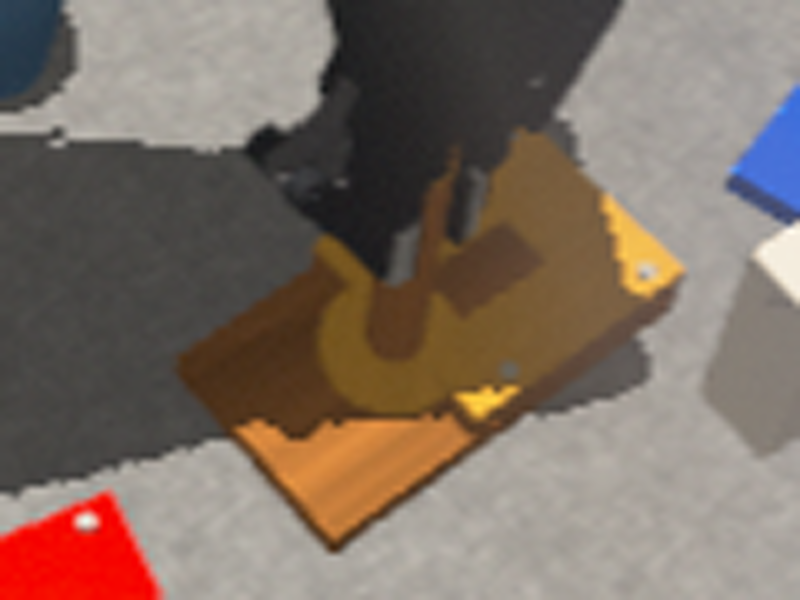

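The flange is entering under the plate and the barrel, at (395,345) px in the crop, is at the mouth. There is no side force, so I'll continue.

>>> arm_command(
  dp=[
    [0,-0.0006,-0.006],
    [0,0,-0.008],
    [0,0,-0.008],
    [0,0,-0.008],
    [0,0,-0.004],
    [0,0,0],
  ],
  twist=[
    [-0.003,-0.003,-0.003],
    [0,0,0],
    [0,0,0],
    [0,0,0],
    [0,0,0],
    [0,0,0],
  ],
)

```text
time: 11.05
tcp_pos: [553.7, -215.4, 154.2]
orientation: [3.136, 1.569, -0.053]
force: [-0.1, -0.5, -1.8]
grip_width: 19.1
```

```bash
python3 - <<'E'
from h import *
now();p=manip.observe()['tcp_pos'];print('stand',tostand('n',p))
c=shot('side','side7');zoom(c,seat('n',-20,40),60,'side7z')
E
```

```text
t 11.05 p [ 553.7 -215.4  154.2] f [-0.1 -0.5 -1.8] g 19.1 jaw 3.0945 dn [ 0.002 -0.    -1.   ]
stand [-15.22863182  -0.10842925]
```

View pics/side7z.png

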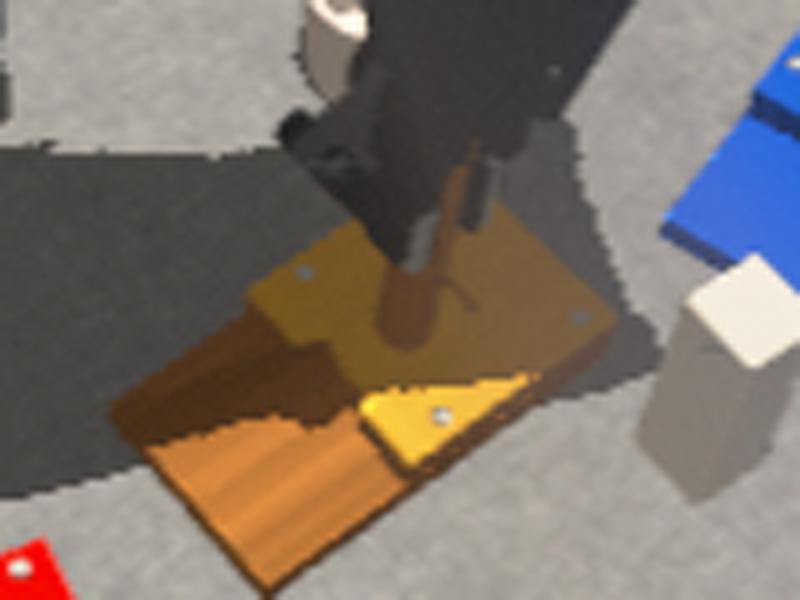

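>>> arm_command(
  dp=[
    [0.001,0,-0.005],
    [0,0,-0.005],
    [0,0,-0.003],
    [0,0,-0.002],
    [0,0,-0.002],
    [0,0,0],
  ],
  twist=[
    [0,0,0],
    [0,0,0],
    [0,0,0],
    [0,0,0],
    [0,0,0],
    [0,0,0],
  ],
)

```text
time: 11.85
tcp_pos: [570.1, -216.1, 153.2]
orientation: [0.205, 1.57, -2.984]
force: [-2.3, 0.1, 0.2]
grip_width: 19.2
```

```bash
python3 - <<'E'
from h import *
now();p=manip.observe()['tcp_pos'];print('stand',tostand('n',p))
E
```

```text
t 11.85 p [ 570.1 -216.1  153.2] f [-2.3  0.1  0.2] g 19.2 jaw 3.0938 dn [-0.001 -0.    -1.   ]
stand [ 1.17808194 -0.06598999]
```

>>> arm_command(
  dp=[
    [0,0,-0.003],
    [0,0,-0.003],
    [0,0,-0.003],
  ],
  twist=[
    [0,0,0],
    [0,0,0],
    [0,0,0],
  ],
)

```text
time: 12.22
tcp_pos: [573.5, -216.0, 153.7]
orientation: [0.132, 1.557, -3.059]
force: [-18.2, -0.4, 15.3]
grip_width: 19.7
```

```bash
python3 - <<'E'
from h import *
now();p=manip.observe()['tcp_pos'];print('stand',tostand('n',p))
c=shot('side','side8');zoom(c,seat('n',-10,40),60,'side8z')
E
```

```text
t 12.22 p [ 573.5 -216.   153.7] f [-18.2  -0.4  15.3] g 19.7 jaw 3.0925 dn [-0.014 -0.001 -1.   ]
stand [4.61807469 0.18337675]
```

View pics/side8z.png

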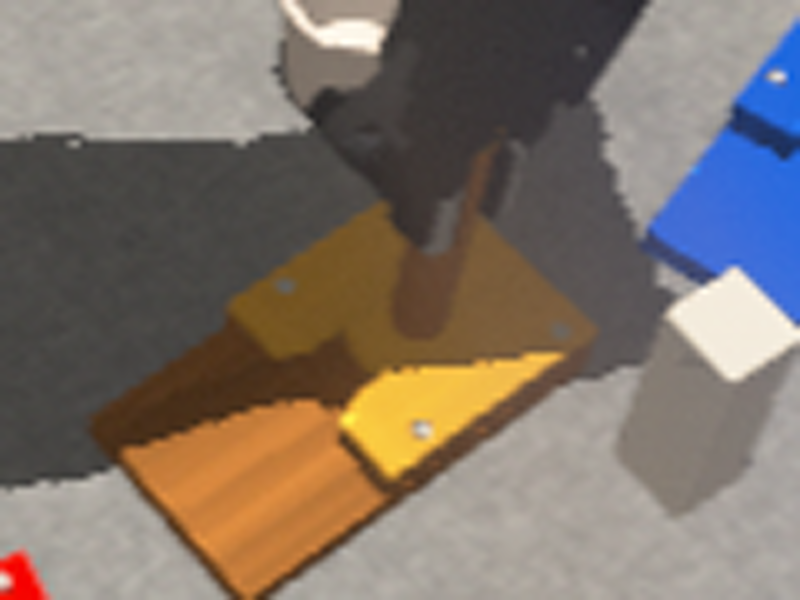

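Firm contact at the slot end: 18 N against the push. I'll relax that, level the tool and let go.

```bash
python3 - <<'E'
from h import *
B=np.pi-np.radians(2.7)
plan([(seat('n',1.8,153.2),B,2)])
E
```

```text
t 12.28 p [ 573.6 -216.   153.7] f [-18.6  -0.1  15.7] grip 19.0 j [-0.49  0.5  -0.1   0.99 -0.01 -2.01]
jaw angle 3.0925 down [-0.014 -0.001 -1.   ]
{"dp": [[0.0003, 0.0001, 0.0014], [0.0002, 0.0001, 0.0014]] ,"twist": [[-0.001, 0.007, -0.001], [-0.001, 0.007, -0.001]] }
```

>>> arm_command(
  dp=[
    [0,0,0.0014],
    [0,0,0.0014],
    [0,0,0],
  ],
  twist=[
    [0,0.007,0],
    [0,0.007,0],
    [0,0,0],
  ],
)

```text
time: 12.65
tcp_pos: [569.9, -215.8, 153.6]
orientation: [0.915, 1.569, -2.276]
force: [-0.3, 0.2, -1.5]
grip_width: 19.6
```

```bash
python3 - <<'E'
from h import *
now();p=manip.observe()['tcp_pos'];print('stand',tostand('n',p))
E
```

```text
t 12.65 p [ 569.9 -215.8  153.6] f [-0.3  0.2 -1.5] g 19.6 jaw 3.0922 dn [-0.001 -0.002 -1.   ]
stand [1.00300823 0.24836228]
```

>>> arm_command(
  dp=[
    [0.001,0,-0.001],
    [0,0,0],
  ],
  twist=[
    [0,0,0],
    [0,0,0],
  ],
)

```text
time: 12.9
tcp_pos: [570.4, -215.9, 153.3]
orientation: [0.807, 1.567, -2.384]
force: [-3.7, 0.5, -1.4]
grip_width: 19.2
```

>>> arm_command(
  dp=[
    [0,0,0],
    [0,0,0],
  ],
  twist=[
    [0,0,0],
    [0,0,0],
  ],
  grip=0.03,
)

```text
time: 13.15
tcp_pos: [571.2, -216.1, 153.6]
orientation: [1.258, 1.568, -1.933]
force: [0.5, 0.7, 0.4]
grip_width: 30.0
```

```bash
python3 - <<'E'
from h import *
now();p=manip.observe()['tcp_pos'];print('stand',tostand('n',p))
c=shot('side','side9');zoom(c,seat('n',-10,60),60,'side9z')
W=cloud(c);S=tostand('n',W)
for lo,hi in((32,50),(50,70)):
    m=(W[...,2]>lo)&(W[...,2]<hi)&(np.hypot(S[...,0],S[...,1])<22); q=S[m]; print(lo,len(q),q.mean(0) if len(q) else '',q.min(0),q.max(0))
E
```

```text
t 13.15 p [ 571.2 -216.1  153.6] f [0.5 0.7 0.4] g 30.0 jaw 3.0922 dn [-0.001 -0.003 -1.   ]
stand [2.34047063 0.04248527]
32 41 [-6.1266941  -2.81535502] [-10.98764481  -8.75563379] [5.91386451 8.39461824]
50 36 [-5.31723407 -4.31292566] [-10.36779429  -9.62308684] [5.55897028 6.34653482]
```

View pics/side9z.png

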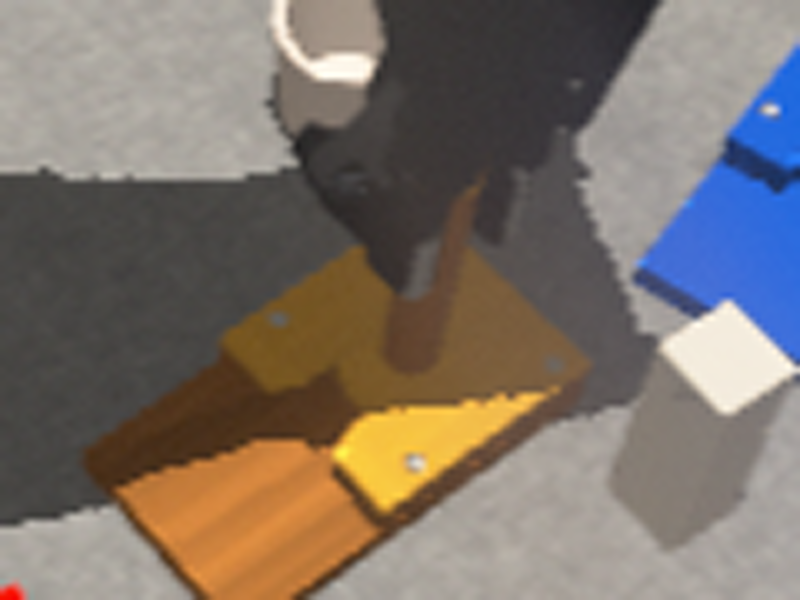

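The slim post stands free and upright; its foot is at (412,365) px in the crop. I'll open wide and rise.

>>> arm_command(
  dp=[
    [0,0,0],
    [-0.01,0,0],
    [-0.03,0,0],
    [-0.045,0,0],
    [-0.045,0,0],
    [-0.03,0,0],
  ],
  twist=[
    [0,0,0],
    [0,0,0],
    [0,0,0],
    [0,0,0],
    [0,0,0],
    [0,0,0],
  ],
  grip=0.085,
)

```text
time: 13.95
tcp_pos: [570.7, -215.2, 319.3]
orientation: [0.639, 1.568, -2.552]
force: [0.2, -0.3, -1.4]
grip_width: 85.3
```

```bash
python3 - <<'E'
from h import *
c=shot('side','side10');zoom(c,seat('n',-10,60),60,'side10z')
W=cloud(c);S=tostand('n',W)
for lo,hi in((32,60),(60,100),(100,130),(134,142)):
    m=(W[...,2]>lo)&(W[...,2]<hi)&(np.hypot(S[...,0],S[...,1])<22); q=S[m]; print(lo,len(q),np.round([q.min(0),q.max(0)],1) if len(q) else '')
A=np.pi-np.radians(19.2);B=np.pi-np.radians(2.7)
plan([((460,0,310),2.95,6),((430,250,280),A,6),((444,383,270),A,4)])
E
```

```text
32 65 [[-10.8  -9.1]
 [  4.9   9.4]]
60 102 [[-10.7  -8.7]
 [  4.9   8.8]]
100 78 [[-11.2  -9.4]
 [  5.2  10.5]]
134 49 [[-9.6 -8.2]
 [ 8.3 10.5]]
t 14.0 p [ 571.2 -215.4  322.7] f [-1.6  0.1  3.4] grip 85.2 j [-0.49  0.41  0.22  1.38 -0.   -2.01]
jaw angle 3.0923 down [ 0.001 -0.004 -1.   ]
{"dp": [[0.002, -0.035, 0.0203], [0.002, -0.0344, 0.0211], [0.002, -0.0339, 0.0219], [0.002, -0.0334, 0.0228], [0.0021, -0.0329, 0.0235], [0.0021, -0.0323, 0.0243], [0.005, -0.04, 0.0128], [0.005, -0.0396, 0.0138]] ,"twist": [[0.024, -0.0, -0.001], [0.024, -0.0, -0.0], [0.024, -0.0, -0.001], [0.023, -0.0, -0.0], [0.024, -0.001, -0.001], [0.023, -0.0, -0.0], [0.024, -0.0, -0.0], [0.024, -0.0, -0.0]] }
{"dp": [[0.005, -0.0393, 0.0147], [0.0049, -0.0389, 0.0157], [0.005, -0.0386, 0.0166], [0.0049, -0.0381, 0.0175], [0.0025, -0.0326, 0.0076], [0.0025, -0.0325, 0.0077], [0.0025, -0.0326, 0.0076], [0.0025, -0.0325, 0.0077]] ,"twist": [[0.024, -0.0, -0.0], [0.024, -0.0, -0.0], [0.024, -0.0, -0.0], [0.024, -0.0, -0.0], [-0.0, -0.0, -0.0], [-0.0, -0.0, -0.0], [-0.0, -0.0, -0.0], [-0.0, -0.0, -0.0]] }
```

View pics/side10z.png

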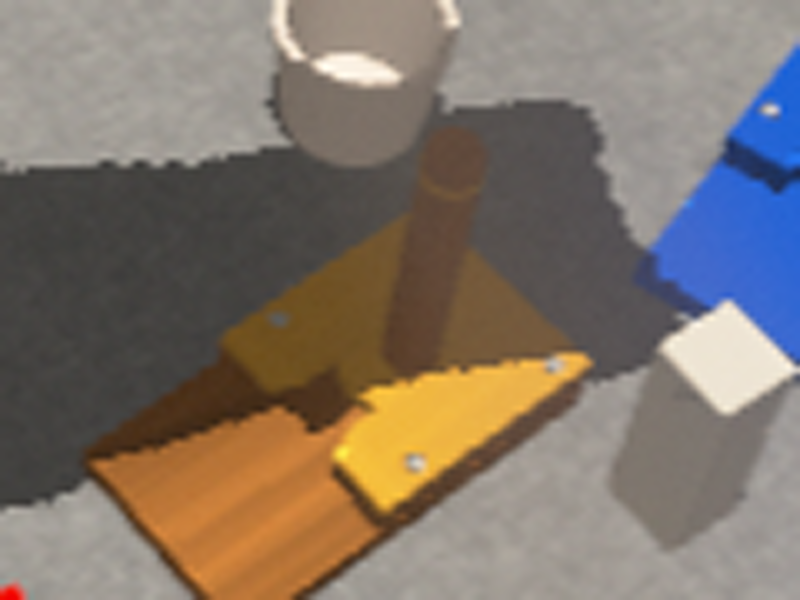

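The slim post is upright at the slot end. Now for the stout post.

>>> arm_command(
  dp=[
    [0,-0.03,0.018],
    [0,-0.035,0.021],
    [0,-0.036,0.022],
    [0,-0.036,0.023],
    [0,-0.036,0.024],
    [0,-0.036,0.024],
    [0,-0.042,0.013],
    [0,-0.042,0.014],
  ],
  twist=[
    [0.024,0,0],
    [0.024,0,0],
    [0.024,0,0],
    [0.024,0,0],
    [0.024,0,0],
    [0.024,0,0],
    [0.024,0,0],
    [0.024,0,0],
  ],
)

```text
time: 15.0
tcp_pos: [451.4, 101.3, 325.7]
orientation: [2.857, 1.56, -0.537]
force: [0.4, -0.2, -0.8]
grip_width: 85.0
```

```bash
python3 - <<'E'
from h import *
A=np.pi-np.radians(19.2)
for t,zl in(('side0',118),('top0',118)):
    W=cloud(load(t)); m=(W[...,2]>zl)&(W[...,2]<132)&(np.hypot(W[...,0]-444,W[...,1]-383)<25); q=W[m]; print(t,len(q),cv2.minEnclosingCircle(q[:,:2].astype(np.float32)),np.median(q[:,2]))
plan([((444,383,275),A,8)])
E
```

```text
side0 74 ((441.4256286621094, 384.5658874511719), 15.959480285644531) 123.00517257096567
top0 97 ((445.01593017578125, 382.6471252441406), 15.207842826843262) 124.32925521043944
t 15.0 p [451.4 101.3 325.7] f [ 0.4 -0.2 -0.8] grip 85.0 j [ 0.05  0.14 -0.15  1.27 -0.01 -1.27]
jaw angle 2.8891 down [ 0.009 -0.005 -1.   ]
{"dp": [[0.0061, -0.0339, 0.0098], [0.0062, -0.0338, 0.0101], [0.0062, -0.0337, 0.0104], [0.0062, -0.0336, 0.0107], [0.0062, -0.0334, 0.0111], [0.0062, -0.0333, 0.0114], [0.0063, -0.0332, 0.0118], [0.0062, -0.0331, 0.0121]] ,"twist": [[0.01, -0.001, -0.0], [0.01, -0.001, -0.0], [0.01, -0.001, -0.0], [0.011, -0.001, -0.001], [0.01, -0.002, -0.0], [0.011, -0.001, -0.001], [0.01, -0.002, -0.0], [0.011, -0.001, -0.001]] }
```

>>> arm_command(
  dp=[
    [0.006,-0.035,0.01],
    [0.006,-0.036,0.01],
    [0.006,-0.036,0.01],
    [0.006,-0.036,0.011],
    [0.006,-0.036,0.012],
    [0.006,-0.034,0.012],
    [0.006,-0.03,0.012],
    [0,0,0],
  ],
  twist=[
    [0.01,-0.001,0],
    [0.01,-0.001,0],
    [0.01,-0.001,0],
    [0.01,-0.001,0],
    [0.01,-0.001,0],
    [0.01,-0.001,0],
    [0.01,-0.001,0],
    [0,0,0],
  ],
)

```text
time: 16.0
tcp_pos: [443.2, 367.4, 285.7]
orientation: [-2.982, 1.562, -0.162]
force: [1.1, -0.3, 0.0]
grip_width: 85.2
```

```bash
python3 - <<'E'
from h import *
A=np.pi-np.radians(19.2)
plan([((443.5,383.3,200),A,3),((443.5,383.3,141),A,4)])
E
```

```text
t 16.0 p [443.2 367.4 285.7] f [ 1.1 -0.3  0. ] grip 85.2 j [ 0.55  0.35  0.03  1.25 -0.01 -0.7 ]
jaw angle 2.8201 down [ 0.008 -0.001 -1.   ]
{"dp": [[0.0285, -0.005, 0.0018], [0.0286, -0.005, 0.0018], [0.0286, -0.005, 0.0017], [0.0147, -0.0, -0.0], [0.0148, -0.0, -0.0], [0.0147, -0.0, -0.0], [0.0148, -0.0, -0.0]] ,"twist": [[0.005, -0.003, 0.0], [0.004, -0.003, 0.001], [0.005, -0.002, 0.0], [-0.0, -0.0, 0.0], [-0.0, -0.0, 0.0], [-0.0, -0.0, 0.0], [-0.0, -0.0, 0.0]] }
```

>>> arm_command(
  dp=[
    [0.025,-0.006,0.002],
    [0.03,-0.005,0.002],
    [0.02,-0.005,0.002],
    [0,0,0],
  ],
  twist=[
    [0.005,-0.003,0],
    [0.005,-0.003,0],
    [0.004,-0.002,0],
    [0,0,0],
  ],
)

```text
time: 16.5
tcp_pos: [443.8, 383.2, 211.4]
orientation: [-2.202, 1.567, 0.603]
force: [-0.5, -0.5, -0.1]
grip_width: 85.1
```

```bash
python3 - <<'E'
from h import *
A=np.pi-np.radians(19.2)
c=shot('side','side11');zoom(c,(443,383,110),60,'side11z')
plan([((443.5,383.3,141),A,5)])
E
```

```text
t 16.55 p [444.1 383.2 212.3] f [-0.4  0.2 -0.1] grip 85.1 j [ 0.57  0.4  -0.09  1.07  0.   -0.66]
jaw angle 2.8053 down [ 0.004  0.003 -1.   ]
{"dp": [[0.0143, 0.0001, 0.0002], [0.0142, 0.0001, 0.0001], [0.0143, 0.0, 0.0001], [0.0142, 0.0001, 0.0001], [0.0143, -0.0, 0.0002]] ,"twist": [[-0.0, -0.001, 0.001], [-0.0, -0.001, 0.001], [-0.0, -0.0, 0.001], [-0.001, -0.001, 0.001], [-0.0, -0.0, 0.0]] }
```

View pics/side11z.png

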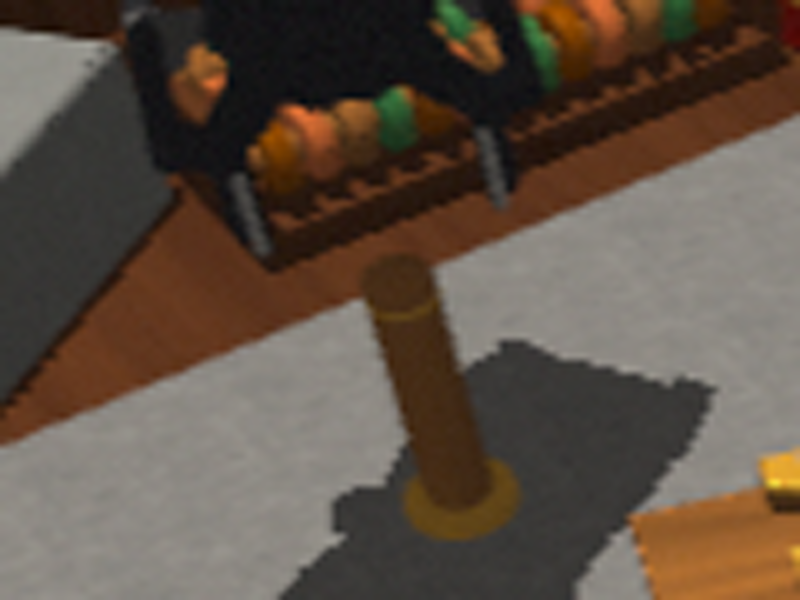

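The open fingers, at (250,215) and (495,165) px in the crop, straddle the post top at (400,275). I'll descend and grip.

>>> arm_command(
  dp=[
    [0.014,0,0],
    [0.015,0,0],
    [0.015,0,0],
    [0.014,0,0],
    [0.012,0,0],
    [0,0,0],
  ],
  twist=[
    [0,0,0],
    [0,-0.002,0.002],
    [0,-0.001,0.001],
    [0,0,0],
    [0,0,0],
    [0,0,0],
  ],
)

```text
time: 17.3
tcp_pos: [444.9, 382.8, 139.0]
orientation: [-2.084, 1.568, 0.721]
force: [0.7, -0.1, -0.5]
grip_width: 85.3
```

>>> arm_command(
  dp=[
    [0,0,0],
    [0,0,0],
    [0,0,0],
    [0,0,0],
  ],
  twist=[
    [0,0,0],
    [0,0,0],
    [0,0,0],
    [0,0,0],
  ],
  grip=0.04,
)

```text
time: 17.8
tcp_pos: [445.4, 383.2, 140.2]
orientation: [-2.147, 1.566, 0.658]
force: [-0.4, -0.3, -0.8]
grip_width: 40.5
```

```bash
python3 - <<'E'
from h import *
now()
c=shot('side','side12');zoom(c,(443,383,110),60,'side12z')
E
```

```text
t 17.8 p [445.4 383.2 140.2] f [-0.4 -0.3 -0.8] g 40.5 jaw 2.8049 dn [ 0.004  0.003 -1.   ]
```

View pics/side12z.png

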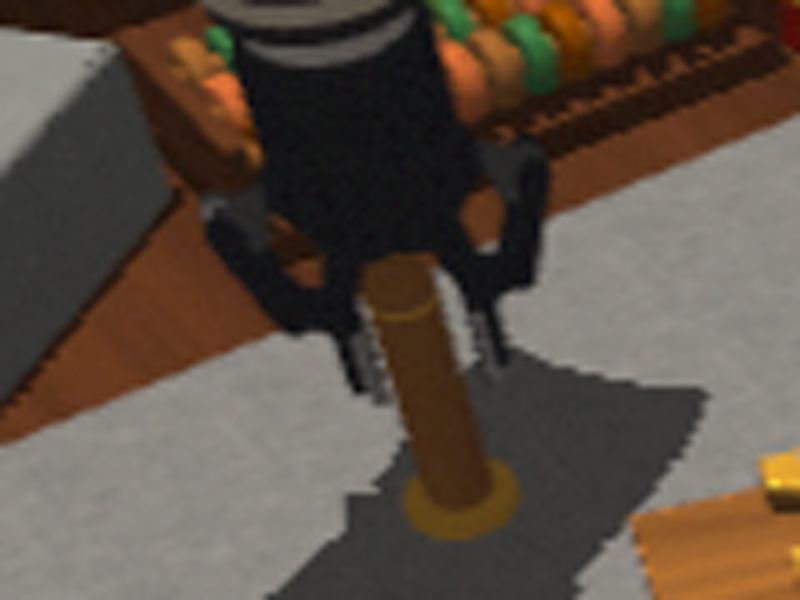

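>>> arm_command(
  dp=[
    [0,0,0.001],
    [0,0,0],
    [0,0,0],
    [0,0,0],
  ],
  twist=[
    [0,-0.003,0.004],
    [0,0,0],
    [0,0,0],
    [0,0,0],
  ],
  grip=0.0,
  squeeze=35,
)

```text
time: 18.35
tcp_pos: [444.4, 383.6, 140.3]
orientation: [0.444, 1.57, -3.034]
force: [0.4, -0.1, 0.1]
grip_width: 29.5
```

```bash
python3 - <<'E'
from h import *
A=np.pi-np.radians(19.2)
now()
p=manip.observe()['tcp_pos']
plan([(p+[0,0,60],A,4),(seat('w',-88,p[2]+60),A,6)])
E
```

```text
t 18.35 p [444.4 383.6 140.3] f [ 0.4 -0.1  0.1] g 29.5 jaw 2.805 dn [-0.001 -0.    -1.   ]
t 18.35 p [444.4 383.6 140.3] f [ 0.4 -0.1  0.1] grip 29.5 j [ 0.57  0.46 -0.2   0.91  0.   -0.66]
jaw angle 2.805 down [-0.001 -0.    -1.   ]
{"dp": [[-0.015, 0.0, 0.0], [-0.015, 0.0, 0.0], [-0.015, 0.0, 0.0], [-0.015, 0.0, 0.0], [0.0, 0.0147, -0.0147], [0.0, 0.0147, -0.0147], [0.0, 0.0147, -0.0147], [0.0, 0.0147, -0.0147]] ,"twist": [[-0.0, 0.0, -0.0], [-0.001, 0.0, -0.0], [-0.0, 0.0, -0.0], [-0.001, 0.001, -0.0], [0.0, -0.0, -0.0], [0.0, -0.0, -0.0], [0.0, -0.0, -0.0], [0.0, -0.0, -0.0]] }
{"dp": [[0.0, 0.0147, -0.0148], [0.0001, 0.0146, -0.0147]] ,"twist": [[0.0, -0.0, -0.0], [0.0, -0.0, -0.0]] }
```

>>> arm_command(
  dp=[
    [-0.01,0,0],
    [-0.018,0,0],
    [-0.018,0,0],
    [-0.008,0.01,-0.01],
    [0,0.02,-0.02],
    [0,0.022,-0.022],
    [0,0.022,-0.022],
    [0,0.008,-0.008],
  ],
  twist=[
    [0,0,0],
    [0,0,0],
    [0,0,0],
    [0,0,0],
    [0,0,0],
    [0,0,0],
    [0,0,0],
    [0,0,0],
  ],
)

```text
time: 19.35
tcp_pos: [496.7, 273.5, 197.7]
orientation: [1.29, 1.57, -2.187]
force: [0.1, -0.3, -2.1]
grip_width: 29.3
```

```bash
python3 - <<'E'
from h import *
A=np.pi-np.radians(19.2)
plan([(seat('w',-88,159),A,4)])
E
```

```text
t 19.35 p [496.7 273.5 197.7] f [ 0.1 -0.3 -2.1] grip 29.3 j [ 0.36  0.39 -0.16  1.03 -0.   -0.88]
jaw angle 2.8058 down [-0.001 -0.001 -1.   ]
{"dp": [[0.0097, 0.0003, -0.0007], [0.0097, 0.0003, -0.0007], [0.0097, 0.0003, -0.0007], [0.0096, 0.0004, -0.0007]] ,"twist": [[-0.0, 0.0, -0.0], [-0.0, 0.0, -0.0], [-0.0, 0.0, -0.001], [-0.001, 0.0, -0.0]] }
```

>>> arm_command(
  dp=[
    [0.01,0,-0.001],
    [0.012,0,0],
    [0.01,0,0],
    [0.005,0,0],
    [0,0,0],
  ],
  twist=[
    [0,0,0],
    [0,0,0],
    [0,0,0],
    [0,0,0],
    [0,0,0],
  ],
)

```text
time: 19.98
tcp_pos: [496.4, 274.1, 157.1]
orientation: [0.709, 1.568, -2.767]
force: [-0.9, 0.4, -1.5]
grip_width: 29.2
```

```bash
python3 - <<'E'
from h import *
now();p=manip.observe()['tcp_pos'];print('stand',tostand('w',p))
c=shot('side','side13');zoom(c,seat('w',-60,50),50,'side13z')
W=cloud(c);S=tostand('w',W);x0=tostand('w',p)[0];b=p[2]-140.3;print('base',b)
f=(W[...,2]>b+3)&(W[...,2]<b+12)&(np.hypot(S[...,0]-x0,S[...,1])<32);q=S[f];print('flange',len(q),q.min(0),q.max(0),cv2.minEnclosingCircle(q.astype(np.float32)))
E
```

```text
t 19.98 p [496.4 274.1 157.1] f [-0.9  0.4 -1.5] g 29.2 jaw 2.807 dn [-0.003 -0.001 -1.   ]
stand [-91.28801399   1.78032878]
base 16.8169314901792
flange 104 [-116.90746757  -22.90081896] [-69.15171872  19.37740883] ((-92.97393035888672, 0.48951455950737), 25.305952072143555)
```

View pics/side13z.png

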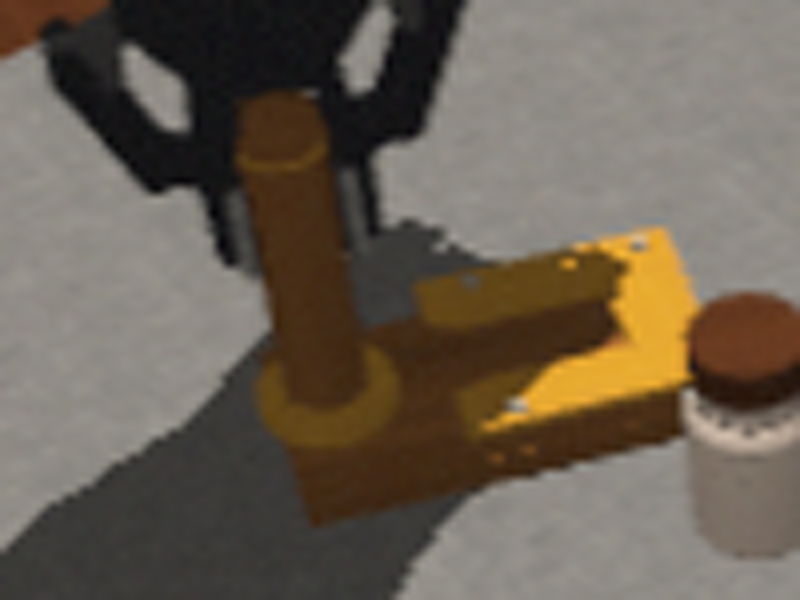

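```bash
python3 - <<'E'
from h import *
from scipy.optimize import least_squares
def fitc(q,r,g): return least_squares(lambda c:np.hypot(q[:,0]-c[0],q[:,1]-c[1])-r,g,loss='soft_l1',f_scale=0.7).x.round(2)
p=manip.observe()['tcp_pos'];x0=tostand('w',p)
cs=[load('side13'),shot('top','top13')]
for c in cs:
    W=cloud(c);S=tostand('w',W)
    for lo,hi in((30,45),(45,60),(60,75)):
        m=(W[...,2]>lo)&(W[...,2]<hi)&(np.hypot(*(S-[-91,1]).transpose(2,0,1))<20);q=S[m]
        if len(q)>8: print('barrel',lo,len(q),fitc(q,15,(-91,0)))
    # slot: plate pts
    m=(W[...,2]>23)&(W[...,2]<31)&(abs(S[...,0]+15)<25)&(abs(S[...,1])<50);q=S[m]
    for xa in range(-40,10,10):
        t=np.sort(q[(q[:,0]>=xa)&(q[:,0]<xa+10)][:,1]); 
        if len(t)>3: k=np.argmax(np.diff(t));print(xa,'plate y',t[0].round(1),t[k].round(1),t[k+1].round(1),t[-1].round(1))
E
```

```text
barrel 30 42 [-92.46   3.  ]
barrel 45 46 [-92.17   2.77]
barrel 60 48 [-92.4    3.25]
-40 plate y -42.2 -15.6 13.9 41.6
-30 plate y -40.4 -13.5 15.4 41.1
-20 plate y -44.2 -16.9 17.0 41.8
-10 plate y -41.3 -16.3 16.7 45.6
0 plate y -41.7 -14.8 15.4 40.6
barrel 30 13 [-89.67   2.08]
barrel 45 14 [-89.17   2.16]
barrel 60 15 [-88.96   1.9 ]
-40 plate y -42.5 -16.6 15.9 18.1
-30 plate y -42.3 -17.3 16.2 22.9
-20 plate y -42.3 -17.6 16.1 30.5
-10 plate y -43.1 -18.4 16.2 40.9
0 plate y -41.7 -17.6 16.3 40.7
```

Both views put the barrel about 2.6 mm off the slot axis, towards stand +y. I'll correct that, set it down and begin the slide.

>>> arm_command(
  dp=[
    [0,0.0025,0],
    [0.004,0,0],
    [0.001,0,0],
    [0,0,0],
  ],
  twist=[
    [0,0.002,0],
    [0,0,0],
    [0,0,0],
    [0,0,0],
  ],
)

```text
time: 20.58
tcp_pos: [496.1, 271.6, 153.1]
orientation: [2.851, 1.569, -0.626]
force: [-1.3, 0.1, -0.9]
grip_width: 29.3
```

```bash
cat >> h.py <<'E'
from scipy.optimize import least_squares
def fitc(q,r,g): return least_squares(lambda c:np.hypot(q[:,0]-c[0],q[:,1]-c[1])-r,g,loss='soft_l1',f_scale=0.7).x.round(2)
def barrel(c,st,g,r):
    W=cloud(c);S=tostand(st,W)
    for lo,hi in((32,50),(50,75)):
        m=(W[...,2]>lo)&(W[...,2]<hi)&(np.hypot(*(S-np.array(g)).transpose(2,0,1))<r+5);q=S[m]
        if len(q)>8: print('barrel',lo,len(q),fitc(q,r,g))
E
python3 - <<'E'
from h import *
now();p=manip.observe()['tcp_pos'];g=tostand('w',p);print('stand',g)
for n in('side','top'): barrel(shot(n,n+'14'),'w',g,15)
E
```

```text
t 20.57 p [496.1 271.6 153.1] f [-1.3  0.1 -0.9] g 29.3 jaw 2.8068 dn [ 0.001 -0.001 -1.   ]
stand [-90.75911529  -0.65751742]
barrel 32 54 [-91.78   0.32]
barrel 50 79 [-91.47   0.74]
barrel 32 15 [-88.65  -0.33]
barrel 50 21 [-88.36  -0.3 ]
```

>>> arm_command(
  dp=[
    [0,0,-0.006],
    [0,0,-0.01],
    [0,0,-0.01],
    [0,0,-0.01],
    [0,0,-0.008],
    [0,0,-0.004],
    [0,0,0],
  ],
  twist=[
    [0,0,0],
    [0,0,0],
    [0,0,0],
    [0,0,0],
    [0,0,0],
    [0,0,0],
    [0,0,0],
  ],
)

```text
time: 21.55
tcp_pos: [545.5, 254.4, 153.1]
orientation: [2.961, 1.569, -0.516]
force: [-0.7, -0.6, -2.1]
grip_width: 29.3
```

```bash
python3 - <<'E'
from h import *
now();p=manip.observe()['tcp_pos'];g=tostand('w',p);print('stand',g)
c=shot('side','side15');barrel(c,'w',g,15);zoom(c,seat('w',-40,50),50,'side15z')
E
```

```text
t 21.55 p [545.5 254.4 153.1] f [-0.7 -0.6 -2.1] g 29.3 jaw 2.8061 dn [ 0.002 -0.001 -1.   ]
stand [-38.39944707  -0.67740682]
barrel 32 49 [-39.36   0.93]
barrel 50 74 [-38.93   0.76]
```

View pics/side15z.png

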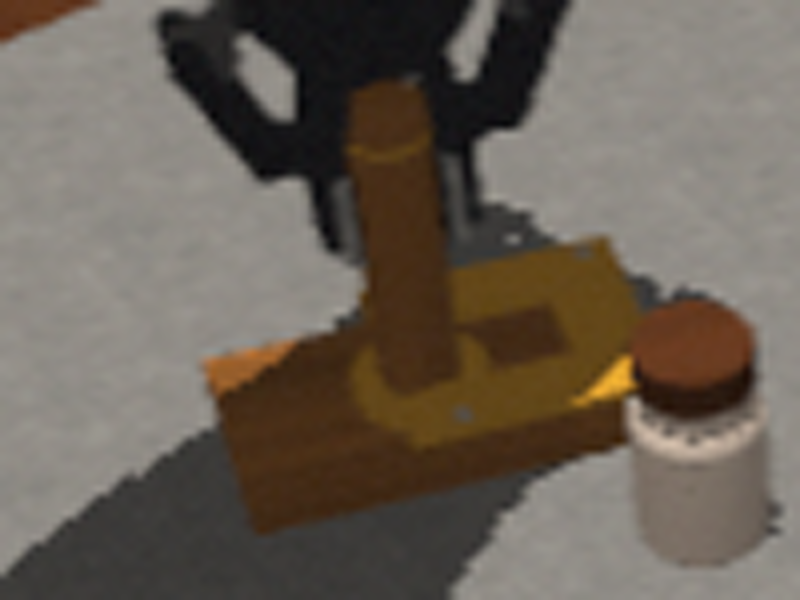

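The barrel, at (425,370) px in the crop, is in the mouth and runs freely. I'll keep going.

>>> arm_command(
  dp=[
    [0,0,-0.006],
    [0,0,-0.009],
    [0,0,-0.009],
    [0,0,-0.006],
    [0,0,-0.003],
    [0,0,-0.002],
    [0,0,0],
  ],
  twist=[
    [0,0,0],
    [0,0,0],
    [0,0,0],
    [0,0,0],
    [0,0,0],
    [0,0,0],
    [0,0,0],
  ],
)

```text
time: 22.48
tcp_pos: [580.5, 242.3, 153.2]
orientation: [2.903, 1.569, -0.574]
force: [0.0, 1.0, -2.1]
grip_width: 29.0
```

```bash
python3 - <<'E'
from h import *
now();p=manip.observe()['tcp_pos'];g=tostand('w',p);print('stand',g)
E
```

```text
t 22.48 p [580.5 242.3 153.2] f [ 0.   1.  -2.1] g 29.0 jaw 2.8065 dn [ 0.002 -0.001 -1.   ]
stand [-1.39330647 -0.62457574]
```

>>> arm_command(
  dp=[
    [0.0005,0,-0.002],
    [0,0,-0.002],
    [0,0,-0.002],
    [0,0,-0.001],
  ],
  twist=[
    [0,0,0],
    [0,0,0],
    [0,0,0],
    [0,0,0],
  ],
)

```text
time: 22.98
tcp_pos: [583.6, 241.1, 152.5]
orientation: [0.02, 1.565, 2.829]
force: [-5.7, 2.0, 3.1]
grip_width: 29.3
```

```bash
python3 - <<'E'
from h import *
now();p=manip.observe()['tcp_pos'];g=tostand('w',p);print('stand',g)
E
```

```text
t 22.98 p [583.6 241.1 152.5] f [-5.7  2.   3.1] g 29.3 jaw 2.8085 dn [-0.006  0.002 -1.   ]
stand [ 1.90950614 -0.72721954]
```

Contact at the slot end: about 6 N. I'll relax, level and release.

>>> arm_command(
  dp=[
    [0,0,0.0006],
    [0,0,0],
  ],
  twist=[
    [-0.002,0.006,0],
    [0,0,0],
  ],
)

```text
time: 23.22
tcp_pos: [582.5, 241.5, 152.4]
orientation: [0.231, 1.57, 3.042]
force: [-0.6, 0.1, -2.3]
grip_width: 29.3
```

```bash
python3 - <<'E'
from h import *
now();p=manip.observe()['tcp_pos'];g=tostand('w',p);print('stand',g)
E
```

```text
t 23.23 p [582.5 241.5 152.4] f [-0.6  0.1 -2.3] g 29.3 jaw 2.811 dn [-0.001  0.    -1.   ]
stand [ 0.8012041  -0.68880776]
```

>>> arm_command(
  dp=[
    [0.001,0,-0.001],
    [0,0,0],
  ],
  twist=[
    [0,0,0],
    [0,0,0],
  ],
)

```text
time: 23.48
tcp_pos: [582.8, 241.5, 152.4]
orientation: [-0.307, 1.569, 2.505]
force: [-2.3, -0.1, -2.9]
grip_width: 29.3
```

>>> arm_command(
  dp=[
    [0,0,0],
    [0,0,0],
  ],
  twist=[
    [0,0,0],
    [0,0,0],
  ],
  grip=0.042,
)

```text
time: 23.72
tcp_pos: [583.6, 241.4, 152.6]
orientation: [-1.206, 1.57, 1.605]
force: [-0.0, -1.3, -0.5]
grip_width: 42.2
```

```bash
python3 - <<'E'
from h import *
now();p=manip.observe()['tcp_pos'];g=tostand('w',p);print('stand',g)
c=shot('side','side16');barrel(c,'w',(0,0),15);zoom(c,seat('w',-10,50),50,'side16z')
E
```

```text
t 23.73 p [583.6 241.4 152.6] f [-0.  -1.3 -0.5] g 42.2 jaw 2.8111 dn [-0.     0.001 -1.   ]
stand [ 1.82333002 -0.47049605]
barrel 32 48 [-0.57  0.43]
barrel 50 77 [-1.15  0.58]
```

View pics/side16z.png

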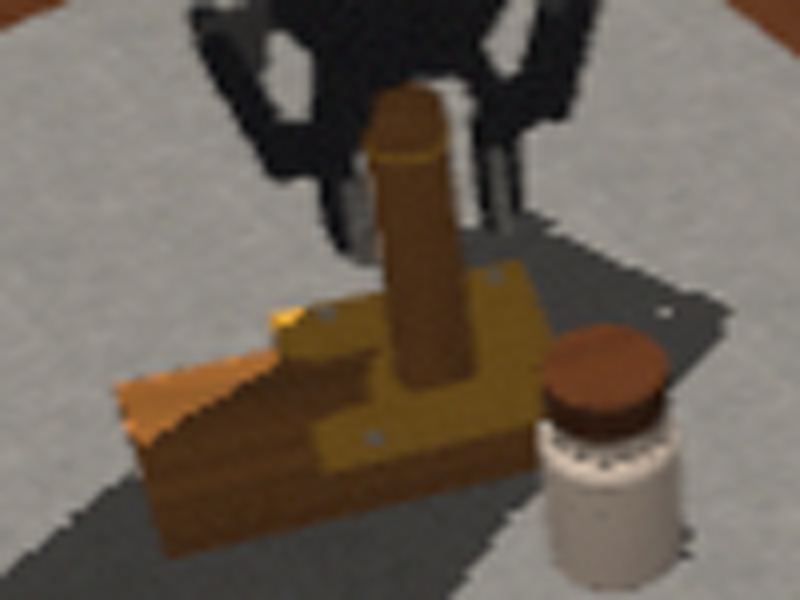

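The stout post stands free and upright at the slot end, at (435,370) px in the crop. I'll open wide, rise, move aside and check everything.

>>> arm_command(
  dp=[
    [0,0,0],
    [-0.01,0,0],
    [-0.03,0,0],
    [-0.045,0,0],
    [-0.045,0,0],
    [-0.03,-0.02,0],
    [0,-0.05,0.02],
    [0,-0.05,0.03],
  ],
  twist=[
    [0,0,0],
    [0,0,0],
    [0,0,0],
    [0,0,0],
    [0,0,0],
    [0,0,0],
    [0,0,0],
    [0,0,0],
  ],
  grip=0.085,
)

```text
time: 24.78
tcp_pos: [576.3, 370.4, 323.3]
orientation: [-2.368, 1.566, 0.437]
force: [0.1, 0.0, -0.5]
grip_width: 84.9
```

>>> arm_command(
  dp=[
    [0,-0.05,0.04],
    [0,-0.05,0.04],
    [0,-0.04,0.04],
    [0,-0.02,0.04],
    [0,0,0.02],
    [0,0,0],
  ],
  twist=[
    [0,0,0],
    [0,0,0],
    [0,0,0],
    [0,0,0],
    [0,0,0],
    [0,0,0],
  ],
)

```text
time: 25.52
tcp_pos: [455.0, 584.8, 326.0]
orientation: [-2.311, 1.562, 0.497]
force: [0.4, -1.0, 0.6]
grip_width: 85.1
```

```bash
python3 - <<'E'
from h import *
now()
for n in('side','top'):
    c=shot(n,n+'17');cv2.imwrite(f'pics/{n}17b.png',cv2.resize(c['image'],(800,600)))
    W=cloud(c)
    for st,r in(('n',10),('w',15)):
        S=tostand(st,W)
        # stand offset in this camera
        f=(W[...,2]>21.5)&(W[...,2]<31)&(abs(S[...,0])<60)&(abs(S[...,1])<55)
        q=S[f];print(n,st,'plate rect (expect -2.5,0)',np.round(cv2.minAreaRect(q.astype(np.float32))[0],1))
        for lo,hi in((32,60),(60,95),(95,125)):
            m=(W[...,2]>lo)&(W[...,2]<hi)&(np.hypot(S[...,0],S[...,1])<r+6);q=S[m];print('  barrel',lo,fitc(q,r,(0,0)))
        m=(W[...,2]>120)&(np.hypot(S[...,0],S[...,1])<r+4);print('  top z',np.percentile(W[m][:,2],[50,90]).round(1))
    for t in ['vase','candlestick','teacup','ink_jar','trinket_box','stone_seal','bangle']:
        for d in manip.spot_point(c,t)[:1]: print(t,np.round(d['position'],0),round(d['conf'],2))
E
```

```text
t 25.52 p [455.  584.8 326. ] f [ 0.4 -1.   0.6] g 85.1 jaw 2.8079 dn [ 0.007  0.004 -1.   ]
side n plate rect (expect -2.5,0) [-3.5  0.4]
  barrel 32 [0.34 1.57]
  barrel 60 [0.29 1.56]
  barrel 95 [0.33 1.58]
  top z [134.  136.4]
side w plate rect (expect -2.5,0) [-4.4 -0.3]
  barrel 32 [-0.99  1.14]
  barrel 60 [-0.95  0.96]
  barrel 95 [-1.07  0.9 ]
  top z [133.5 135.8]
vase [496. -19.   2.] 0.7
candlestick [ 447. -381.   -0.] 0.74
teacup [ 638. -117.   -2.] 0.7
ink_jar [590. 141.  -1.] 0.78
trinket_box [736.  13.  -2.] 0.6
stone_seal [ 608. -303.   -1.] 0.9
bangle [371.   6.   1.] 0.63
top n plate rect (expect -2.5,0) [-1.3 -0.8]
  barrel 32 [ 2.58 -1.09]
  barrel 60 [ 2.37 -1.21]
  barrel 95 [ 2.34 -1.1 ]
  top z [136. 139.]
top w plate rect (expect -2.5,0) [-1.1 -0.5]
  barrel 32 [ 1.96 -0.61]
  barrel 60 [ 2.32 -0.42]
  barrel 95 [ 2.57 -0.5 ]
  top z [135.8 139.6]
vase [492. -23.  -1.] 0.59
candlestick [ 447. -381.    0.] 0.83
teacup [ 640. -117.   -0.] 0.94
ink_jar [591. 147.   6.] 0.65
trinket_box [735.  12.  -1.] 0.81
stone_seal [ 612. -306.   -1.] 0.65
bangle [590. 146.   2.] 0.51
```

View pics/side17b.png

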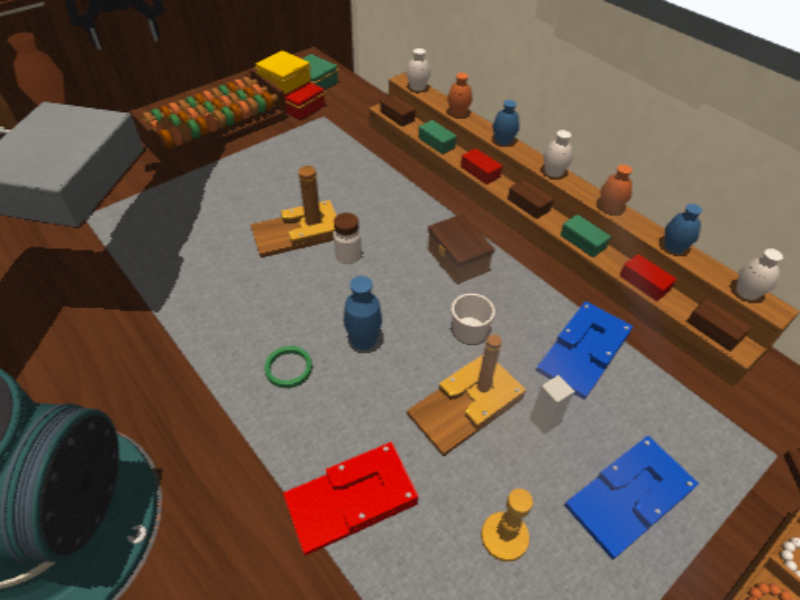

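View pics/top17b.png

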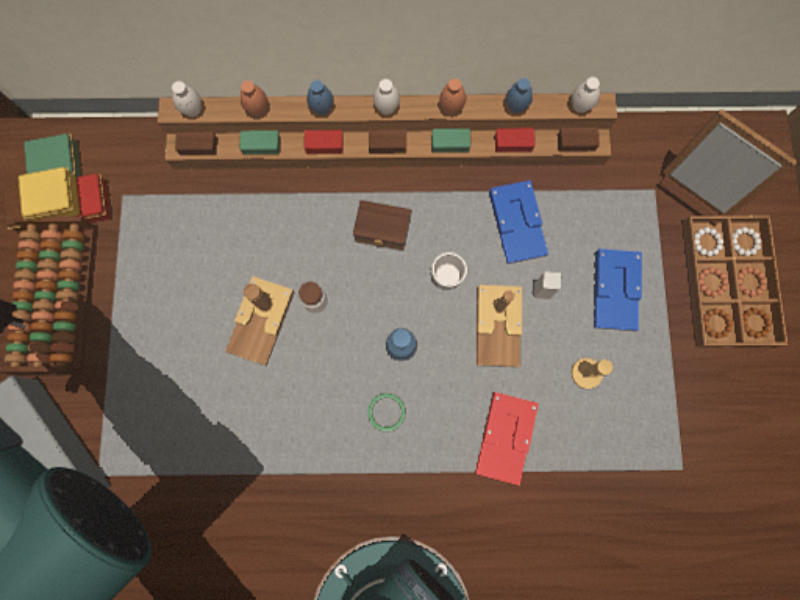

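In both views the posts are upright, at the slot ends relative to their plates (x ≈ +1.2 mm for the slim, +0.9 mm for the stout), and the bystanders haven't moved. I'll hand it in.

```bash
python3 -c "
from h import *
print(manip.close_job())"
```

```text
the job is handed in; nothing more can be done
None
```

The slim post is now fully home in the narrow stand and the stout post fully home in the wide one. I slid the slim post out first, carried it over the vase and pushed it in until it met the slot end. The stout post then went in the same way. The job was handed in at about 26 s, and no verdict came back.

**Last checks, both cameras, gripper well clear:**
- **Seating:** the barrels sat about 1 mm past the nominal seat point, which is where they touch the slot end. That was +1.2 to +1.3 mm for the slim post and +0.8 to +0.9 mm for the stout.
- **Upright:** the barrels looked vertical at all heights. Their tops read about 136–139 mm, against 137 expected for flanges flat on the wooden foot. The flanges themselves are hidden under the plates.
- **Contact force:** the largest wrist force I read was about 24 N, when the slim post met its slot end; the stout post peaked at about 7 N.
- **Bystanders:** nothing had moved in either picture.

**Where the checks disagreed:**
- The two cameras differ by 2–3 mm in absolute position, within calibration, so I judged the fit relative to each plate.
- In the last top picture the network reported the bangle on top of the ink jar, at low confidence. The pictures and the side view show it unmoved.

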